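# Hang the slotted bracket on the rack pin

### The arm

A 7-joint arm with a two-finger parallel gripper is mounted at the origin on a cart in front of the work surface, level with it; the furniture and walls round the work are solid. World frame = base frame: x ahead of the robot, y to its left, z up, the work surface at z = 0. Lengths are in m, angles in rad, forces in N, time in s.
With the tool pointing down it reaches from about 0.425 to 0.925 m from the base axis. Payload 6.8 kg.
Tool frame: the origin (TCP) lies between the finger pads; the fingertips stand 22 mm ahead of it and the grasp point (between the pads) lies 3 mm ahead of it; z points along the fingers, y is the line along which they close (so a half turn about z gives the same grasp; the last joint's range is limited). The gripper opens to 85 mm and grips with 20 to 120 N. Pads are 22 mm wide; open, the fingers measure 114 mm over their backs; the gripper's body (76 mm by 85 mm) begins 54 mm behind the grasp point. The pads swing forward as they close: fully open they stand 13 mm farther back than shut.
Start: joints at [1.163, 0.477, 0.022, 1.555, -0.011, 1.109, -0.083], TCP at [0.199, -0.645, 0.253] pointing down, gripper open.
Joint ranges: [-2.96, 2.96], [-0.34, 2.1], [-1.41, 1.46], [0.24, 2.44], [-1.37, 4.51], [0.17, 1.92], [-2.96, 2.96]. Speed limits (rad/s): [2.39, 2.39, 3.14, 3.14, 3.14, 3.14, 3.14].

### API

Orientations are given as a unit quaternion [w, x, y, z].
In Python, from station import bot gives the robot as it stands.
- The arm moves only by the tool servo_tool, never from a script. Its argument "motion" is a list that holds one entry, the list of rows, each a list of 5 numbers: the opening, from 0 (shut) to 1 (fully open), then the shift along the world's x, y, z each as a share of 0.04 m, from -1 to 1, then the turn about the world's z as a share of 0.12 rad, from -1 to 1. A call has 1 to 20 rows; each row shifts and turns the commanded pose from where the row before left it; what a row does not reach is not made up. A row lasts 1/10 s, in which the tool goes at most 50 mm and 8.59 degrees, less where a joint would pass 70% of its speed; a pose out of reach is approached as far as the arm can. A call with a number of a shift or a turn outside -1 to 1 is refused whole. A call with a gripper value outside its range is refused whole. The fingers move at their own pace and stop on an object; "newtons" is the grip in N (left out, the last holds). Time passes only in rows, so rows that do not move let the fingers close. It gives the time, the measured TCP pose, the force, the opening and the grip force at its end, in the units of the state.
- bot.get_obs(): the state, without advancing time (a new reading comes with each control period).
- bot.read_camera(name): name is "scene" or "side" or "wrist"; returns (picture, depth): 480x640x3 uint8, red, green, blue; 480x640 float32, m along the optical axis (not along the pixel's ray), 0 where there is no reading.
- bot.get_calibration(name): a dict with "fovy" (degrees; the focal length in pixels is half the picture's height over the tangent of half this angle, whatever the lens; pixels are square), "cx", "cy" (the principal point, pixels), "view" (4x4, takes a point from world to camera coordinates). Camera axes: x right, y down, z forward; pixel columns grow to the right and rows downward; lengths in m; the calibration is good to about 2 mm. A picture is of the moment at which its call begins: read the wrist's pose just before it. get_calibration takes no time and is no camera call; for the wrist camera it gives the pose at the moment of the call.
- bot.hand_in(): hands the job in; it is judged then, once.
The state is a dict: "t": time; "q": joint angles; "joint_vel": joint speeds; "joint_torque": joint torques, N m; "eef_pos": TCP position; "tool_rot": TCP orientation; "contact_force": force on the tool from outside, world axes, zero at the start; "torque": the same for the moment, N m; "gripper_width": opening from 0.0 (shut) to 1.0 (fully open); "grasp_force": force on a finger pad.
Only numpy, scipy, OpenCV 4.12 (cv2) and the standard library are available. Lean on these libraries where they do the work, as an engineer would, in place of code of your own. Each camera call takes 0.05 s, during which the arm holds its last target. There are 200 camera calls.

### The job

Take the slotted aluminium bracket out of the black holder block and hang it on the rack's brass-headed pin: the head is too big for the slot, so slide the slot sideways onto the pin behind the head, then lower the bracket until the pin sits at the top of the slot's upturned end, and let go so that it hangs upright. A dust shield juts out over the pin, so hold the bracket with the gripper leaning back towards you, and leave the emery block, the compound tin and the tape roll where they are.

Things in the scene. Friction and masses are not known exactly. Their poses are not given: they have to be found in the camera images.
- rack: Fixed rack: blue upright panel, 150 mm wide, on a grey foot 140 x 170 x 12 mm. Origin: centre of the foot's underside, on the worktop. x points from the open front (robot's side) to the panel, whose face is at x = +45 mm; y is left seen from the front, z up. Sides open. Its one pin points to the front.
- pin (a point): Middle of the free shank of the level pin, at (0, 0, 150) mm in the rack's frame, same axes. Shank: 10 mm diameter, 18 mm long (x = -9 to +9 mm), between a steel collar 24 mm in diameter (behind, to a wider flange at the panel) and a brass head in front, 28 mm in diameter, 6 mm thick.
- holder: Fixed black block, 75 (x) x 125 (y) x 30 (z) mm; origin at the centre of its underside. In its top is a groove along y, 13 mm wide, 85 mm long, 18 mm deep, in which the bracket stands.
- bracket: Flat aluminium bracket, 10 mm thick (x), 190 mm tall (z), about 0.3 kg; starts upright in the holder, facing the robot, same yaw as the holder, bottom 12 mm above the worktop. Origin: centre of its bottom edge. Width (y): 80 mm up to z = 60, 56 mm up to z = 142, then a tab 40 mm wide to z = 190, to be gripped across its width.
- seat (a point): Point on the bracket where the pin's axis lies when it hangs fully home: (0, 0, 119) mm in the bracket's frame, at half thickness, with the bracket's axes.
- emery_block: Brown emery block, 51 x 81 x 22 mm, loose on the worktop near the holder; origin at the centre of its underside.
- compound_tin: Round open tin of dark polishing compound, 72 mm in diameter, 20 mm high, loose near the rack; origin at the centre of its underside.
- tape_roll: Brown roll of tape lying flat, 85 mm in diameter, 24 mm high, loose to the left of the rack; origin at the centre of its underside.
- shield (a point): Middle of the lower front edge of the rack's clear dust shield (180 mm wide, aluminium front edge), at (-7, 0, 332) mm in the rack's frame; the shield reaches back from here to the panel, with two gussets at y = +-70 mm down to z = 316 mm. An upright gripper over the pin strikes it; one leaning back 35 to 45 degrees to the front clears it.
- slot_mouth (a point): Centre of the slot's mouth in the bracket's left (+y) edge: (0, 28, 99) mm in the bracket's frame. The slot is 18 mm wide (z = 90 to 108), runs level from here to y = -9 mm, and there turns up between y = -9 and +9 mm to z = 124 mm. So the bracket slides in its +y onto the pin, then goes down 20 mm.
There are look-alikes about, which are no part of the job. Several things have the shape of the bracket; the one meant has the colours described above.

How it is judged:
By the outcome, as a careful person would: the job done as asked, in the order asked, and still so for the second after the job is handed in, with the robot touching nothing.
It also fails if it takes over 48 s, if anything falls off the work surface, if the arm or the gripper's body presses on something with over 40 N, if the wrist force passes 120 N, or if a joint passes its speed limit or range.

## Working session

There is one attempt and no reset: what is moved stays moved. The work goes in short steps, Python scripts to look and compute and a tool call to move; the robot and the scene stay as the last step left them, time stands still between calls to the robot, and variables do not carry over. Pictures are saved under pics/ and viewed, at most 10 in all, crops included, and the job is handed in when it is done.

Besides the shell and the picture viewer there is one more tool, called as name(argument=value, ...), one argument or row to a line, values as JSON. servo_tool: Moves the arm, as the interface text tells. Shift numbers are shares of 0.04 m and turn numbers shares of 0.12 rad, none past 1 either way. Its arguments: {"type":"object","properties":{"motion":{"type":"array"},"newtons":{"type":"number"}},"required":["motion"]}

```bash
mkdir -p pics; ls
cat > h.py <<'E'
import numpy as np, cv2
from station import bot
def cam(n):
    c=bot.get_calibration(n); p,d=bot.read_camera(n); return p,d,c
def K(c):
    f=240/np.tan(np.radians(c["fovy"])/2); return f,c["cx"],c["cy"],np.array(c["view"])
def pts(d,c):
    f,cx,cy,V=K(c); v,u=np.mgrid[0:480,0:640]
    P=np.stack([(u-cx)/f*d,(v-cy)/f*d,d],-1)-V[:3,3]
    return P@V[:3,:3]
def ray(c,u,v):
    f,cx,cy,V=K(c); R=V[:3,:3]
    return -R.T@V[:3,3], R.T@np.array([(u-cx)/f,(v-cy)/f,1.])
def proj(c,P):
    f,cx,cy,V=K(c); q=V[:3,:3]@np.asarray(P)+V[:3,3]; return q[0]/q[2]*f+cx,q[1]/q[2]*f+cy
E
python3 - <<'E'
from h import *
print(bot.get_obs())
for n in("scene","side"):
    p,d,c=cam(n); print(n,{k:np.round(v,3).tolist() for k,v in c.items()})
    np.savez(f"{n}0.npz",p=p,d=d,**c); cv2.imwrite(f"pics/{n}0.png",p[...,::-1])
E
```

```text
pics
{'t': 0.0, 'q': array([ 1.16291482,  0.47782146,  0.02236467,  1.55645425, -0.01153336,
        1.1092994 , -0.08313119]), 'joint_vel': array([ 0.0007934 ,  0.00056866,  0.0008872 ,  0.00188632, -0.00064927,
       -0.00105327, -0.0005182 ]), 'joint_torque': array([ 3.27874077e-04, -5.96461093e+01,  1.60783030e+00, -2.81208730e+01,
        1.23737514e-02,  9.33316100e-03,  2.31214250e-05]), 'eef_pos': array([ 0.19915381, -0.64437106,  0.25231066]), 'tool_rot': array([-9.05787997e-04,  9.88790456e-01,  1.49306984e-01, -1.97679232e-04]), 'contact_force': array([ 0.13799969, -0.58420911,  0.1952212 ]), 'torque': array([-0.01939371, -0.01180785,  0.0069243 ]), 'grasp_force': 0.0, 'gripper_width': 0.9956188908974402}
scene {'fovy': 42.017, 'cx': 314.18, 'cy': 241.315, 'view': [[-0.847, -0.532, 0.003, 0.468], [-0.4, 0.633, -0.662, 0.294], [0.35, -0.562, -0.749, 1.508], [0.0, 0.0, 0.0, 1.0]]}
side {'fovy': 57.849, 'cx': 324.1, 'cy': 246.423, 'view': [[-0.978, -0.206, -0.007, 0.521], [-0.123, 0.607, -0.785, 0.167], [0.166, -0.767, -0.619, 1.141], [0.0, 0.0, 0.0, 1.0]]}
```

View pics/scene0.png

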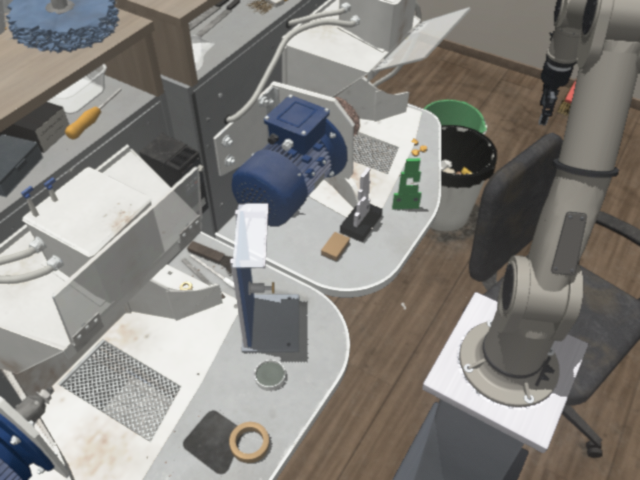

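View pics/side0.png

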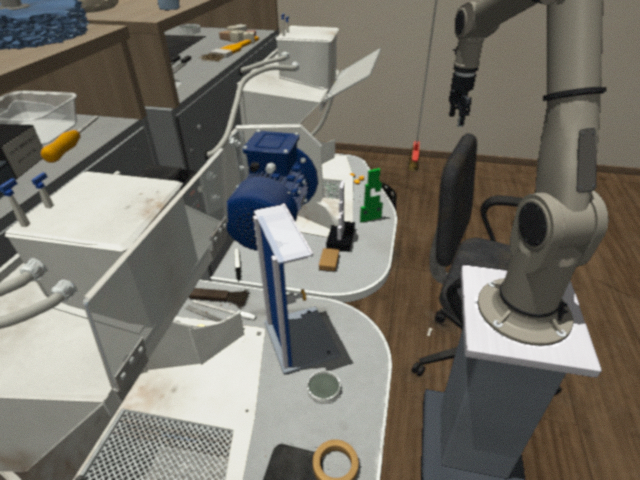

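```bash
cat > m.py <<'E'
from h import *
for n in("scene","side"):
    z=np.load(f"{n}0.npz"); p,d=z["p"],z["d"]; c={k:z[k] for k in("fovy","cx","cy","view")}
    P=pts(d,c); hsv=cv2.cvtColor(p,cv2.COLOR_RGB2HSV); H,S,V=[hsv[...,i].astype(int) for i in range(3)]
    def rep(name,m):
        nn,l,st,ce=cv2.connectedComponentsWithStats((m&(d>0)).astype(np.uint8))
        if nn<2: print(n,name,"none"); return
        i=1+np.argmax(st[1:,4]); Q=P[l==i]
        r=cv2.minAreaRect((Q[:,:2]*1000).astype(np.float32))
        print(n,name,st[i,4],np.round(ce[i]),"med",np.round(np.median(Q,0),3),"zr",np.round(np.percentile(Q[:,2],[2,98]),3),"rect",np.round(r[0],1),np.round(r[1],1),round(r[2],1))
    X,Y,Z=P[...,0],P[...,1],P[...,2]
    near=(X>.1)&(X<1.2)
    rep("emery",near&(H>8)&(H<22)&(S>90)&(V>80)&(Z>.015)&(Z<.03)&(Y<-.2))
    rep("tape",near&(H>8)&(H<22)&(S>90)&(V>80)&(Z>.015)&(Z<.035)&(Y>0))
    rep("black",near&(V<70)&(Z>.024)&(Z<.036)&(Y<-.2))
    rep("green",near&(H>50)&(H<80)&(S>120)&(Z>.0)&(Z<.3))
    rep("bracket",near&(Y<-.3)&(S<50)&(V>110)&(Z>.05)&(Z<.22)&(abs(P[...,0]-.55)<.4))
    rep("blue",near&(Y>-.4)&(Y<.3)&(H>100)&(H<125)&(S>80)&(Z>.05)&(Z<.31))
    rep("foot",near&(Y>-.4)&(Y<.2)&(Z>.009)&(Z<.016)&(V<130))
    rep("brass",near&(H>10)&(H<28)&(S>70)&(Z>.1)&(Z<.2)&(Y>-.4))
    for (u,v) in ([(362,190),(362,222),(265,288),(252,215),(300,330),(408,185),(270,370)] if n=="scene" else [(348,190),(340,236),(298,295),(285,230),(275,300),(325,340)]): print((u,v),np.round(P[v,u],3),p[v,u])
E
python3 m.py
python3 - <<'E'
import cv2,numpy as np
a=cv2.imread("pics/scene0.png");b=cv2.imread("pics/side0.png")
A=cv2.resize(a[130:280,320:440],(400,500));A2=cv2.resize(a[195:395,210:330],(400,600)) if 0 else cv2.resize(a[195:370,210:330],(400,583))
A=cv2.resize(a[140:260,320:435],(400,417))
cv2.imwrite("pics/crop.png",np.hstack([np.vstack([A,np.zeros((583-417,400,3),np.uint8)]),A2]))
E
```

```text
scene emery 6 [416. 152.] med [ 0.523 -0.569  0.016] zr [0.015 0.018] rect [ 521.8 -567.1] [ 7.8 10.9] 8.9
scene tape 13 [243. 456.] med [0.397 0.534 0.023] zr [0.021 0.027] rect [397.8 534.4] [15.2  4.8] 20.9
scene black 173 [372. 215.] med [ 0.503 -0.232  0.03 ] zr [0.025 0.035] rect [ 503.7 -234.1] [36.7 71.7] 8.3
scene green 14 [413. 160.] med [ 0.443 -0.336  0.191] zr [0.186 0.196] rect [ 444.  -333.3] [33.  10.8] 55.2
scene bracket 1417 [372.  96.] med [ 0.74  -0.635  0.095] zr [0.052 0.162] rect [ 736.6 -672.3] [208.1 154.5] 76.7
scene blue 2436 [269. 188.] med [0.677 0.008 0.228] zr [0.162 0.273] rect [736.8 -20.2] [235.2 104.9] 7.1
scene foot 650 [281. 310.] med [0.542 0.175 0.012] zr [0.009 0.016] rect [551.1 186.4] [113.6 101.5] 33.1
scene brass 12 [273. 288.] med [0.535 0.212 0.159] zr [0.154 0.165] rect [534.8 212. ] [ 2.6 14.4] 33.7
(362, 190) [ 0.52  -0.189  0.157] [168 167 169]
(362, 222) [ 0.515 -0.196  0.028] [52 53 52]
(265, 288) [0.55  0.222 0.159] [116 116 116]
(252, 215) [0.601 0.18  0.339] [227 228 233]
(300, 330) [0.475 0.19  0.003] [95 96 95]
(408, 185) [ 0.4
[... 502 characters left out ...]
side bracket 2463 [384.  32.] med [ 0.619 -2.42   0.137] zr [0.054 0.217] rect [  626.9 -2422.5] [644.   84.9] 0.6
side blue 4234 [268. 192.] med [ 0.697 -0.051  0.248] zr [0.124 0.304] rect [ 736.6 -120.5] [294.2 239.1] 85.3
side foot 663 [309. 324.] med [0.535 0.171 0.011] zr [0.009 0.014] rect [537.6 178.6] [ 88.  100.5] 33.2
side brass 32 [303. 294.] med [0.535 0.211 0.156] zr [0.142 0.164] rect [536.3 208.1] [ 4.6 21.9] 37.6
(348, 190) [ 0.546 -0.49   0.013] [233 233 225]
(340, 236) [ 0.519 -0.172  0.04 ] [101  97  99]
(298, 295) [0.547 0.213 0.154] [82 88 86]
(285, 230) [0.562 0.223 0.338] [233 234 237]
(275, 300) [0.59  0.245 0.16 ] [45 61 87]
(325, 340) [0.486 0.211 0.011] [61 63 66]
```

View pics/crop.png

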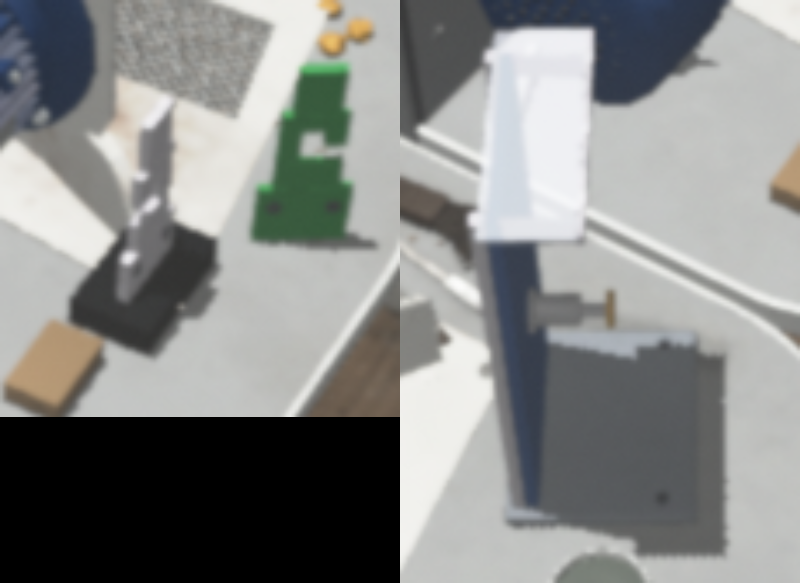

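Run:
```python
from h import *
g={}
for n in("scene","side"):
    z=np.load(f"{n}0.npz"); P=pts(z["d"],z)[z["d"]>0]
    P=P[(P[:,0]>-.05)&(P[:,0]<1.2)&(P[:,1]>-1.3)&(P[:,1]<.6)&(P[:,2]<1.5)]
    for a,b,h in zip((P[:,0]//.1).astype(int),(P[:,1]//.1).astype(int),P[:,2]): g[a,b]=max(g.get((a,b),-9),h)
print("x0\\y0",*range(-13,6),sep="\t")
for a in range(-1,12): print(a,*[f"{g[a,b]:.2f}" if (a,b) in g else "." for b in range(-13,6)],sep="\t")
```

```text
x0\y0	-13	-12	-11	-10	-9	-8	-7	-6	-5	-4	-3	-2	-1	0	1	2	3	4	5
-1	-0.76	.	.	.	.	-0.08	-0.08	-0.24	-0.24	.	.	0.66	0.57	0.42	0.02	.	.	.	.
0	.	-0.75	-0.75	-0.76	-0.76	-0.10	0.07	0.02	0.64	0.66	0.81	0.81	0.60	0.43	0.02	.	.	.	.
1	-0.75	-0.75	-0.75	-0.74	-0.74	-0.75	0.54	0.65	0.68	0.66	0.80	0.81	0.02	0.02	0.01	.	.	.	.
2	-0.75	-0.75	-0.75	-0.75	-0.74	0.33	0.61	0.63	0.23	0.23	0.03	-0.74	-0.74	-0.74	-0.74	.	.	.	.
3	-0.75	-0.37	-0.37	-0.74	-0.74	-0.74	-0.74	-0.74	0.01	0.01	0.01	0.01	0.01	-0.74	0.01	0.01	0.01	0.03	0.03
4	-0.37	-0.36	-0.37	-0.37	-0.74	0.46	0.46	0.46	0.46	0.45	0.04	0.04	0.01	0.01	0.02	0.34	0.03	0.03	0.03
5	-0.37	-0.48	-0.48	-0.37	-0.00	0.44	0.45	0.45	0.45	0.44	0.29	0.20	0.03	0.01	0.35	0.35	0.34	0.02	0.02
6	-0.36	-0.40	.	.	0.00	0.41	0.52	0.52	0.52	0.39	0.35	0.34	0.30	0.27	0.34	0.53	0.54	0.53	0.54
7	.	.	.	.	.	0.16	0.52	0.58	0.52	0.46	0.35	0.34	0.30	0.28	0.40	0.40	0.53	0.53	0.53
8	.	.	.	.	.	0.59	0.50	0.52	0.51	0.65	0.66	0.67	0.69	0.67	0.67	0.67	0.67	0.67	0.59
9	.	.	.	.	.	0.59	0.52	0.52	0.51	0.51	0.51	0.67	0.68	0.67	0.73	0.73	0.67	0.67	0.53
10	.	.	.	.	.	0.58	0.49	0.51	0.50	0.51	0.51	0.67	0.69	0.69	0.73	0.73	0.68	0.54	.
11	.	.	.	.	.	0.54	0.51	0.51	0.50	.	.	.	.	.	0.57	0.73	.	.	.
```

servo_tool(
  motion=[
    [[1,0.3,-0.95,0.5,0],[1,0.3,-0.95,0.5,0],[1,0.3,-0.95,0.5,0],[1,0.3,-0.95,0.5,0]],
  ],
)

```text
t: 0.5
eef_pos: [0.2476, -0.7978, 0.3339]
tool_rot: [-0.0, 0.989, 0.149, -0.0]
contact_force: [-0.2, -2.2, 0.2]
gripper_width: 1.001
grasp_force: 0.0
```

servo_tool(
  motion=[
    [[1,0.3,-0.95,0,0],[1,0.3,-0.95,0,0],[1,0.3,-0.95,0,0],[1,0.3,-0.95,0,0],[1,0.3,-0.95,0,0],[1,0.3,-0.95,0,0]],
  ],
)

```text
t: 1.1
eef_pos: [0.2942, -0.8892, 0.2919]
tool_rot: [-0.027, 0.983, 0.182, -0.02]
contact_force: [1.4, -0.1, -0.0]
gripper_width: 1.003
grasp_force: 0.0
```

```bash
python3 -c "
from h import *
o=bot.get_obs();print(o['t'],np.round(o['q'],3),np.round(o['eef_pos'],3),np.round(o['tool_rot'],3))"
```

```text
1.1 [ 1.245  1.12  -0.472  0.297  0.453  1.816 -0.09 ] [ 0.294 -0.889  0.292] [-0.027  0.983  0.182 -0.02 ]
```

servo_tool(
  motion=[
    [[1,0.3,-0.9,0.3,0],[1,0.3,-0.9,0.3,0],[1,0.3,-0.9,0.3,0],[1,0.3,-0.9,0.3,0],[1,0.3,-0.9,0.3,0],[1,0.3,-0.9,0.3,0]],
  ],
)

```text
t: 1.7
eef_pos: [0.308, -0.8977, 0.3076]
tool_rot: [0.001, 0.979, 0.202, -0.027]
contact_force: [-0.0, -0.7, -0.4]
gripper_width: 1.002
grasp_force: 0.0
```

```bash
cat > s.py <<'E'
from h import *
from scipy.spatial.transform import Rotation as R
o=bot.get_obs();print(round(o['t'],2),np.round(o['q'],3),np.round(o['eef_pos'],3))
print(np.round(R.from_quat(o['tool_rot'],scalar_first=True).as_matrix(),3))
E
python3 s.py
```

```text
1.7 [ 1.302  1.191 -1.408  0.241  1.376  1.915 -0.095] [ 0.308 -0.898  0.308]
[[ 0.917  0.395 -0.053]
 [ 0.395 -0.919 -0.013]
 [-0.054 -0.009 -0.999]]
```

servo_tool(
  motion=[
    [[1,0,0,1,0],[1,0,0,1,0],[1,0,0,1,0],[1,0,0,1,0],[1,0,0,1,0]],
  ],
)

```text
t: 2.2
eef_pos: [0.2943, -0.8523, 0.4495]
tool_rot: [0.017, 0.978, 0.205, -0.025]
contact_force: [-0.2, 0.2, -0.7]
gripper_width: 0.997
grasp_force: 0.0
```

```bash
python3 s.py
```

```text
2.2 [ 1.189  0.972 -0.301  0.242  0.326  1.915 -0.023] [ 0.294 -0.852  0.449]
[[ 0.915  0.402 -0.041]
 [ 0.4   -0.915 -0.044]
 [-0.056  0.024 -0.998]]
```

servo_tool(
  motion=[
    [[1,-0.3,0.95,0.8,0],[1,-0.3,0.95,0.8,0],[1,-0.3,0.95,0.8,0],[1,-0.3,0.95,0.8,0],[1,-0.3,0.95,0.8,0],[1,0,0,1,0],[1,0,0,1,0],[1,0,0,1,0],[1,0,0,1,0],[1,0,0,1,0]],
  ],
)

```text
t: 3.2
eef_pos: [0.2206, -0.6487, 0.6624]
tool_rot: [0.034, 0.979, 0.202, -0.025]
contact_force: [-0.4, 0.5, 0.8]
gripper_width: 0.999
grasp_force: 0.0
```

```bash
python3 s.py
```

```text
3.2 [ 0.908  0.456  0.467  0.743 -0.156  1.915  0.104] [ 0.221 -0.649  0.662]
[[ 0.917  0.397 -0.035]
 [ 0.393 -0.916 -0.076]
 [-0.062  0.056 -0.996]]
```

servo_tool(
  motion=[
    [[1,0,0,1,0],[1,0,0,1,0],[1,0,0,1,0],[1,0,0,1,0],[1,0,0,1,0],[1,0,0,1,0],[1,0,0,1,0],[1,0,0,1,0],[1,0,0,1,0],[1,0,0,1,0]],
  ],
)

```text
t: 4.2
eef_pos: [0.187, -0.5781, 0.8373]
tool_rot: [0.184, 0.962, 0.203, -0.012]
contact_force: [0.2, -1.1, 0.4]
gripper_width: 1.003
grasp_force: 0.0
```

```bash
python3 s.py
```

```text
4.2 [ 0.745  0.279  0.673  0.627 -0.159  1.915  0.129] [ 0.187 -0.578  0.837]
[[ 0.918  0.394  0.051]
 [ 0.385 -0.85  -0.359]
 [-0.098  0.349 -0.932]]
```

servo_tool(
  motion=[
    [[1,0,0,0,1],[1,0,0,0,1],[1,0,0,0,1],[1,0,0,0,1],[1,0,0,0,1],[1,0,0,0,1],[1,0,0,0,1],[1,0,0,0,1],[1,0,0,0,1],[1,0,0,0,1],[1,0,0,0,1],[1,0,0,0,1],[1,0,0,0,1],[1,0,0,0,1],[1,0,0,0,1],[1,0,0,0,1],[1,0,0,0,1]],
  ],
)

```text
t: 5.9
eef_pos: [0.2054, -0.5365, 0.7182]
tool_rot: [0.181, 0.338, 0.912, 0.143]
contact_force: [0.7, -0.5, -0.5]
gripper_width: 1.001
grasp_force: 0.0
```

```bash
python3 s.py
```

```text
5.9 [ 1.892  0.389 -1.003  0.859 -0.124  1.915  1.76 ] [ 0.205 -0.537  0.718]
[[-0.706  0.565  0.427]
 [ 0.669  0.73   0.139]
 [-0.234  0.383 -0.893]]
```

servo_tool(
  motion=[
    [[1,0,0,1,1],[1,0,0,1,0.6],[1,0,0,1,0],[1,0,0,1,0],[1,0,0,1,0],[1,0,0,1,0],[1,0,0,1,0],[1,0,0,1,0],[1,0,0,1,0],[1,0,0,1,0],[1,0,0,1,0]],
  ],
)

```text
t: 7.0
eef_pos: [0.1609, -0.491, 0.9634]
tool_rot: [0.372, 0.372, 0.85, 0.008]
contact_force: [0.8, 0.6, 0.2]
gripper_width: 1.0
grasp_force: 0.0
```

```bash
python3 s.py
```

```text
7.0 [ 1.937  0.273 -0.969  0.434 -0.231  1.915  1.654] [ 0.161 -0.491  0.963]
[[-0.447  0.627  0.638]
 [ 0.639  0.723 -0.264]
 [-0.627  0.29  -0.724]]
```

servo_tool(
  motion=[
    [[1,0,0,0,1],[1,0,0,0,1],[1,0,0,0,1],[1,0,0,0,1],[1,0,0,0,1],[1,0,0,0,1],[1,0,0,0,1],[1,0,0,0,1]],
  ],
)

```text
t: 7.8
eef_pos: [0.2137, -0.45, 0.8468]
tool_rot: [0.4, -0.038, 0.903, 0.152]
contact_force: [0.5, -0.4, -0.3]
gripper_width: 1.002
grasp_force: 0.0
```

```bash
python3 s.py
```

```text
7.8 [ 2.148  0.448 -1.407  0.783 -0.405  1.915  2.28 ] [ 0.214 -0.45   0.847]
[[-0.677 -0.189  0.711]
 [ 0.053  0.951  0.304]
 [-0.734  0.244 -0.634]]
```

servo_tool(
  motion=[
    [[1,0,0,0,1],[1,0,0,0,1],[1,0,0,0,1],[1,0,0,0,1],[1,0,0,0,1],[1,0,0,1,0],[1,0,0,1,0],[1,0,0,1,0]],
  ],
)

```text
t: 8.6
eef_pos: [0.313, -0.3849, 0.8432]
tool_rot: [0.428, -0.25, 0.842, 0.213]
contact_force: [-0.1, -0.9, 0.1]
gripper_width: 1.0
grasp_force: 0.0
```

```bash
python3 s.py
```

```text
8.6 [ 1.907  0.494 -1.408  0.813 -0.505  1.915  2.486] [ 0.313 -0.385  0.843]
[[-0.509 -0.603  0.614]
 [-0.238  0.784  0.573]
 [-0.827  0.146 -0.543]]
```

```bash
cat > kin.py <<'E'
import numpy as np
from scipy.optimize import least_squares
from scipy.spatial.transform import Rotation as R
Q=np.array([[1.16291482,0.47782146,0.02236467,1.55645425,-0.01153336,1.1092994,-0.08313119],
[1.302,1.191,-1.408,.241,1.376,1.915,-.095],[1.189,.972,-.301,.242,.326,1.915,-.023],[.908,.456,.467,.743,-.156,1.915,.104],
[.745,.279,.673,.627,-.159,1.915,.129],[1.892,.389,-1.003,.859,-.124,1.915,1.76],[1.937,.273,-.969,.434,-.231,1.915,1.654],
[2.148,.448,-1.407,.783,-.405,1.915,2.28],[1.907,.494,-1.408,.813,-.505,1.915,2.486]])
T=np.array([[.19915,-.64437,.25231],[.308,-.898,.308],[.294,-.852,.449],[.221,-.649,.662],[.187,-.578,.837],[.205,-.537,.718],[.161,-.491,.963],[.214,-.450,.847],[.313,-.385,.843]])
W=np.array([[-.0009,.98879,.1493,-.0002],[.001,.979,.202,-.027],[.017,.978,.205,-.025],[.034,.979,.202,-.025],[.184,.962,.203,-.012],[.181,.338,.912,.143],[.372,.372,.85,.008],[.4,-.038,.903,.152],[.428,-.25,.842,.213]])
S=None
def fk(q,p,s):
    q=np.asarray(q)*s+np.array([p[0],0,0,0,0,0,p[1]])
    M=R.identity();x=np.array([0,0,p[2]])
    for i,a in enumerate("zyzyzyz"):
        M=M*R.from_euler(a,q[i])
        if i==1:x=x+M.apply([p[6],0,p[3]])
        if i==3:x=x+M.apply([p[7],0,p[4]])
    return x+M.apply([p[8],0,p[5]]),M
def res(p,s):
    o=[]
    for q,t,w in zip(Q,T,W):
        x,M=fk(q,p,s); o+=[*(x-t),*(.3*(M.inv()*R.from_quat(w,scalar_first=True)).as_rotvec())]
    return np.array(o)
def fit():
    import itertools
    best=None
    for s1,s3,s5,s7 in itertools.product((1,-1),repeat=4):
        s=np.array([s1,1,s3,1,s5,1,s7])
        for a,b in itertools.product((-2.43,0,),(0,1.57,3.14,-1.57)):
            a0=-1.271-s1*1.163
            r=least_squares(res,[a0,b,.36,.42,.4,.25,0,0,0],args=(s,))
            if best is None or r.cost<best[0]: best=(r.cost,s,r.x)
            if r.cost<1e-4:return best
    return best
if __name__=="__main__":
    c,s,p=fit(); print(c,s,np.round(p,4)); np.savez("kin.npz",s=s,p=p); print(np.round(np.abs(res(p,s)).max(),4))
E
python3 kin.py
```

```text
0.002072195672839942 [-1  1 -1  1 -1  1 -1] [-6.3200e-02  1.5162e+00  2.5360e-01  5.6650e-01  4.5700e-01  2.8680e-01
 -1.2000e-03  8.7000e-03 -5.1000e-03]
0.022
```

```bash
python3 - <<'E'
import re
s=open("kin.py").read()
s=s.replace("""        if i==1:x=x+M.apply([p[6],0,p[3]])
        if i==3:x=x+M.apply([p[7],0,p[4]])
""","""        if i==1:x=x+M.apply([p[6],p[9],p[3]])
        if i==3:x=x+M.apply([p[7],p[10],p[4]])
""").replace("M.apply([p[8],0,p[5]]),M","M.apply([p[8],p[11],p[5]]),M").replace(".25,0,0,0]",".25]+[0]*10").replace("np.asarray(q)*s+np.array([p[0],0,0,0,0,0,p[1]])","np.asarray(q)*s+np.array([p[0],p[12],p[13],p[14],p[15],0,p[1]])")
open("kin.py","w").write(s)
E
sed -i 's/T=np.array/T=np.array/' kin.py; python3 kin.py; python3 -c "
from kin import *
z=np.load('kin.npz');print(np.round(res(z['p'],z['s']).reshape(-1,6),3))"
```

```text
1.5786094415636181e-06 [-1  1  1  1 -1  1 -1] [-5.0000e-04  1.5708e+00  2.8650e-01 -5.4240e-01  4.7250e-01  3.0530e-01
 -5.0000e-04 -1.0000e-04 -2.0000e-04 -3.0800e-02 -3.1100e-02 -5.0000e-04
  3.1408e+00 -4.0000e-04 -3.1408e+00  2.0000e-04]
0.0007
[[ 0.     0.    -0.    -0.    -0.    -0.   ]
 [-0.     0.    -0.     0.     0.     0.   ]
 [ 0.    -0.     0.     0.    -0.     0.   ]
 [-0.001  0.     0.    -0.    -0.    -0.   ]
 [ 0.    -0.    -0.    -0.    -0.    -0.   ]
 [ 0.     0.     0.    -0.    -0.     0.   ]
 [-0.    -0.     0.001 -0.    -0.     0.   ]
 [-0.    -0.    -0.    -0.    -0.    -0.   ]
 [-0.    -0.     0.     0.    -0.    -0.   ]]
```

```bash
cat > sim.py <<'E'
from kin import *
z=np.load('kin.npz');P_,S_=z['p'],z['s']
lo=np.array([-2.96,-.34,-1.41,.24,-1.37,.17,-2.96])+.005;hi=np.array([2.96,2.1,1.46,2.44,4.51,1.92,2.96])-.005
vm=np.array([2.39,2.39,3.14,3.14,3.14,3.14,3.14])*.07
def step(q,row,w,lam):
    x,M=fk(q,P_,S_); xt=x+.04*np.array(row[:3]); Mt=R.from_rotvec([0,0,.12*row[3]])*M
    def f(qq):
        a,B=fk(qq,P_,S_); return np.r_[a-xt,w*(Mt*B.inv()).as_rotvec(),lam*(qq-q)]
    l=np.maximum(lo,q-vm);h=np.minimum(hi,q+vm);h=np.maximum(h,l+1e-6)
    return least_squares(f,np.clip(q,l+1e-7,h-1e-7),bounds=(l,h),max_nfev=15).x
def run(q,rows,w,lam):
    for r in rows:q=step(q,r,w,lam)
    return q
def tz(q):
    x,M=fk(q,P_,S_);m=M.as_matrix();return x,m
if __name__=="__main__":
    up=[0,0,1,0];yw=[0,0,0,1]
    seqs=[(2,[[-.3,.95,.8,0]]*5+[up]*5),(3,[up]*10),(4,[yw]*17),(5,[[0,0,1,1],[0,0,1,.6]]+[up]*9),(6,[yw]*8),(7,[yw]*5+[up]*3)]
    for w in(.15,.3,.6):
      for lam in(.03,):
        print("w",w,lam)
        for i,s in seqs:
            q=run(Q[i],s,w,lam);x,m=tz(q);xr,mr=tz(Q[i+1])
            print(np.round(x,3),np.round(m[2],2),"real",np.round(xr,3),np.round(mr[2],2))
E
time python3 sim.py
```

```text
w 0.15 0.03
[ 0.232 -0.658  0.794] [-0.06  0.34 -0.94] real [ 0.22  -0.649  0.662] [-0.06  0.06 -1.  ]
[ 0.211 -0.626  1.012] [-0.15  0.76 -0.63] real [ 0.187 -0.578  0.837] [-0.1   0.35 -0.93]
[ 0.194 -0.57   0.819] [-0.43  0.4  -0.81] real [ 0.205 -0.537  0.718] [-0.23  0.38 -0.89]
[ 0.211 -0.512  1.101] [-0.89  0.24 -0.38] real [ 0.161 -0.491  0.964] [-0.63  0.29 -0.72]
[ 0.169 -0.485  0.947] [-0.85  0.21 -0.48] real [ 0.214 -0.45   0.847] [-0.73  0.24 -0.63]
[ 0.227 -0.441  0.95 ] [-0.92  0.06 -0.38] real [ 0.313 -0.385  0.843] [-0.83  0.15 -0.54]
w 0.3 0.03
[ 0.227 -0.646  0.764] [-0.06  0.26 -0.96] real [ 0.22  -0.649  0.662] [-0.06  0.06 -1.  ]
[ 0.201 -0.603  0.943] [-0.12  0.58 -0.8 ] real [ 0.187 -0.578  0.837] [-0.1   0.35 -0.93]
[ 0.203 -0.557  0.781] [-0.36  0.4  -0.84] real [ 0.205 -0.537  0.718] [-0.23  0.38 -0.89]
[ 0.229 -0.483  1.023] [-0.75  0.28 -0.6 ] real [ 0.161 -0.491  0.964] [-0.63  0.29 -0.72]
[ 0.186 -0.471  0.911] [-0.81  0.22 -0.54] real [ 0.214 -0.45   0.847] [-0.73  0.24 -0.63]
[ 0.259 -0.423  0.913] [-0.89  0.08 -0.44] real [ 0.313 -0.385  0.843] [-0.83  0.15 -0.54]
w 0.6 0.03
[ 0.219 -0.628  0.718] [-0.06  0.15 -0.99] real [ 0.22  -0.649  0.662] [-0.06  0.06 -1.  ]
[ 0.187 -0.579  0.836] [-0.1   0.35 -0.93] real [ 0.187 -0.578  0.837] [-0.1   0.35 -0.93]
[ 0.212 -0.538  0.721] [-0.23  0.38 -0.9 ] real [ 0.205 -0.537  0.718] [-0.23  0.38 -0.89]
[ 0.266 -0.444  0.906] [-0.53  0.33 -0.78] real [ 0.161 -0.491  0.964] [-0.63  0.29 -0.72]
[ 0.216 -0.451  0.85 ] [-0.73  0.24 -0.63] real [ 0.214 -0.45   0.847] [-0.73  0.24 -0.63]
[ 0.313 -0.386  0.842] [-0.83  0.14 -0.54] real [ 0.313 -0.385  0.843] [-0.83  0.15 -0.54]
real	0m4.723s
user	0m5.263s
sys	0m0.120s
```

```bash
sed -e 's/if best is None or (best\[0\]>1.5 and g.random()<.3): v=.*/if best is None: v=np.array([-.5,-.3,.6,-1,.6,.8,-1,-1,-1,1,-1,-.3])/' -e 's/<150/<120/' plan.py > plan2.py; OMP_NUM_THREADS=1 python3 plan2.py
```

```text
0.767 [[-0.3, -0.3, 0.7, -1.0], [0.2, 0.8, -1.0, -1.0], [-1.0, 0.9, -1.0, -0.2]] [ 0.59 -0.34 -0.24  1.47  0.49  1.63  0.57] [ 0.262 -0.278  0.756] [[-0.062, 0.993, 0.101], [0.788, 0.111, -0.605], [-0.612, 0.042, -0.789]]
0.82 [[-0.4, -0.3, 0.6, -1.0], [0.4, 0.8, -1.0, -1.0], [-1.0, 1.0, -1.0, -0.3]] [ 0.63 -0.34 -0.33  1.59  0.5   1.57  0.43] [ 0.282 -0.267  0.704] [[-0.017, 0.997, 0.072], [0.782, 0.059, -0.62], [-0.623, 0.046, -0.781]]
0.869 [[-0.5, -0.3, 0.6, -1.0], [0.6, 0.8, -1.0, -1.0], [-1.0, 1.0, -1.0, -0.2]] [ 0.71 -0.34 -0.38  1.6   0.45  1.48  0.5 ] [ 0.305 -0.265  0.697] [[-0.082, 0.988, 0.133], [0.777, 0.147, -0.612], [-0.624, 0.054, -0.779]]
```

servo_tool(
  motion=[
    [[1,-0.3,-0.3,0.7,-1],[1,-0.3,-0.3,0.7,-1],[1,-0.3,-0.3,0.7,-1],[1,-0.3,-0.3,0.7,-1],[1,-0.3,-0.3,0.7,-1],[1,-0.3,-0.3,0.7,-1],[1,-0.3,-0.3,0.7,-1],[1,-0.3,-0.3,0.7,-1],[1,0.2,0.8,-1,-1],[1,0.2,0.8,-1,-1],[1,0.2,0.8,-1,-1],[1,0.2,0.8,-1,-1],[1,0.2,0.8,-1,-1],[1,0.2,0.8,-1,-1],[1,0.2,0.8,-1,-1],[1,0.2,0.8,-1,-1]],
  ],
)

```text
t: 10.2
eef_pos: [0.2643, -0.338, 0.8994]
tool_rot: [0.455, 0.276, 0.844, -0.062]
contact_force: [-0.3, -0.5, 0.1]
gripper_width: 1.002
grasp_force: 0.0
```

```bash
python3 s.py; python3 -c "
from sim import *
q=run(Q[8],[[-.3,-.3,.7,-1]]*8+[[.2,.8,-1,-1]]*8,.6,.03);print(np.round(q,3),tz(q))"
```

```text
10.2 [ 1.933 -0.297 -0.412  1.238 -0.903  1.538  2.16 ] [ 0.264 -0.338  0.899]
[[-0.433  0.523  0.734]
 [ 0.411  0.84  -0.356]
 [-0.802  0.147 -0.579]]
[ 1.535 -0.335 -0.585  1.276 -0.035  1.293  1.171] (array([ 0.30505223, -0.34755251,  0.85947214]), array([[-0.12152662,  0.928247  ,  0.35155196],
       [ 0.65635593,  0.3408405 , -0.67307106],
       [-0.74459934,  0.14894716, -0.65068162]]))
```

```bash
cat > plan3.py <<'E'
from sim import *
from multiprocessing import Pool
import sys,time,os
from station import bot
NB=eval(sys.argv[1]); LIM=float(sys.argv[2]); zmin=float(sys.argv[3])
q0=bot.get_obs()['q']
def ev(v):
    v=np.round(np.clip(v,-1,1),1).reshape(-1,4);q=q0.copy();pen=0;n=0
    for b,nb in zip(v,NB):
        for _ in range(nb):
            qn=step(q,b,.6,.03);pen+=.3*np.any(np.abs(qn-q)>.9*vm);q=qn;x,m=tz(q)
            pen+=max(0,zmin-x[2])*5+max(0,x[0]-.5)*5+max(0,x[1]+.2)*5+max(0,.33-np.hypot(*x[:2]))*5
    az=np.arctan2(m[1,2],m[0,2])
    return 10*abs(m[2,1])+8*max(0,abs(m[2,0]+.64)-.03)+.2*max(0,abs(az-.05)-.9)+pen,v,q
def hill(seed):
    g=np.random.default_rng(seed);t0=time.time();best=None
    while time.time()-t0<LIM:
        if best is None or (time.time()-t0<.3*LIM and g.random()<.5): v=g.uniform(-1,1,4*len(NB))
        else: v=best[1].ravel()+g.normal(0,.35,4*len(NB))*(g.random(4*len(NB))<.4)
        r=ev(v)
        if best is None or r[0]<best[0]:best=r
    return best
if __name__=="__main__":
    with Pool() as p: R_=sorted(p.map(hill,range(4)),key=lambda r:r[0])
    for c,v,q in R_[:3]:
        x,m=tz(q);print(round(c,3),v.tolist(),np.round(q,2),np.round(x,3),np.round(m,3).tolist())
E
OMP_NUM_THREADS=1 python3 plan3.py "[6,6,6]" 100 0.4
```

```text
0.598 [[-0.4, 0.1, -0.5, -1.0], [0.3, 1.0, -0.5, 0.2], [-1.0, 0.2, -0.9, -0.2]] [ 0.62 -0.33 -0.23  1.67  0.42  1.43  0.6 ] [ 0.291 -0.295  0.656] [[-0.149, 0.98, 0.132], [0.804, 0.198, -0.561], [-0.575, 0.022, -0.818]]
0.76 [[-0.3, 0.0, -0.8, -1.0], [-0.3, 1.0, -0.2, -0.6], [-1.0, -0.2, -1.0, -0.1]] [ 1.05 -0.34 -0.2   1.91  0.56  1.2   0.41] [ 0.113 -0.43   0.564] [[0.251, 0.95, -0.183], [0.715, -0.31, -0.626], [-0.652, 0.026, -0.758]]
1.695 [[-0.3, -1.0, 0.0, 0.8], [-0.2, -0.8, -0.5, 0.1], [-0.3, -1.0, -0.5, 0.7]] [ 1.82  1.07 -1.18  0.41 -0.1   1.91  2.95] [ 0.148 -0.814  0.516] [[-0.47, -0.353, 0.809], [-0.166, 0.936, 0.312], [-0.867, 0.012, -0.498]]
```

servo_tool(
  motion=[
    [[1,-0.4,0.1,-0.5,-1],[1,-0.4,0.1,-0.5,-1],[1,-0.4,0.1,-0.5,-1],[1,-0.4,0.1,-0.5,-1],[1,-0.4,0.1,-0.5,-1],[1,-0.4,0.1,-0.5,-1],[1,0.3,1,-0.5,0.2],[1,0.3,1,-0.5,0.2],[1,0.3,1,-0.5,0.2],[1,0.3,1,-0.5,0.2],[1,0.3,1,-0.5,0.2],[1,0.3,1,-0.5,0.2]],
  ],
)

```text
t: 11.4
eef_pos: [0.3006, -0.3745, 0.7941]
tool_rot: [0.423, 0.409, 0.804, -0.088]
contact_force: [-3.2, -0.9, -0.5]
gripper_width: 0.995
grasp_force: 0.0
```

```bash
python3 s.py; OMP_NUM_THREADS=1 python3 plan3.py "[5,5]" 60 0.4
```

```text
11.4 [ 1.302 -0.337 -0.241  1.496 -0.397  1.131  1.675] [ 0.301 -0.375  0.794]
[[-0.307  0.733  0.607]
 [ 0.583  0.649 -0.488]
 [-0.752  0.204 -0.627]]
0.859 [[-0.3, 0.5, -0.4, -0.7], [-1.0, 1.0, -1.0, -0.3]] [ 0.46 -0.34 -0.26  1.79  0.56  1.47  0.18] [ 0.3   -0.262  0.614] [[0.037, 0.997, 0.065], [0.781, 0.011, -0.624], [-0.623, 0.074, -0.778]]
1.068 [[-0.2, 1.0, -0.3, -0.4], [-1.0, 0.6, -0.8, -0.5]] [ 0.22 -0.34 -0.26  1.59  0.59  1.72  0.16] [ 0.307 -0.188  0.708] [[-0.012, 0.992, 0.125], [0.782, 0.087, -0.617], [-0.623, 0.09, -0.777]]
1.45 [[-0.6, 1.0, -0.4, -0.7], [-0.5, 0.6, 0.2, 0.3]] [ 0.64 -0.34 -0.22  1.12  0.27  1.75  0.92] [ 0.25  -0.222  0.894] [[-0.25, 0.9, 0.358], [0.753, 0.413, -0.512], [-0.608, 0.142, -0.781]]
```

servo_tool(
  motion=[
    [[1,0,0,0,-1],[1,0,0,0,-1],[1,0,0,0,-1],[1,0,0,0,-1],[1,0,0,0,-1],[1,0,0,0,-1],[1,0,0,0,-1],[1,0,0,0,-1]],
  ],
)

```text
t: 12.2
eef_pos: [0.3099, -0.3755, 0.7996]
tool_rot: [0.339, 0.727, 0.535, -0.265]
contact_force: [1.2, -0.5, -1.3]
gripper_width: 1.004
grasp_force: 0.0
```

```bash
python3 s.py; sed -i 's/-.9)+pen/-1.9)+pen/' plan3.py; OMP_NUM_THREADS=1 python3 plan3.py "[4,4,4]" 80 0.4
```

```text
12.2 [ 1.458 -0.218 -0.867  1.339  0.576  1.445  0.334] [ 0.31  -0.375  0.8  ]
[[ 0.288  0.957 -0.024]
 [ 0.598 -0.199 -0.776]
 [-0.748  0.209 -0.63 ]]
0.012 [[-0.4, -0.2, -0.3, 0.8], [-1.0, 0.9, -1.0, -0.7], [-1.0, 1.0, -0.2, 0.6]] [ 0.59 -0.34 -0.25  1.79  0.62  1.47  0.27] [ 0.25  -0.317  0.621] [[0.059, 0.997, -0.051], [0.746, -0.078, -0.662], [-0.664, 0.001, -0.748]]
0.448 [[-1.0, -0.3, -0.7, -0.3], [-0.4, 1.0, -0.2, 0.9], [-1.0, 1.0, -0.5, -0.1]] [ 0.72 -0.34 -0.25  1.7   0.58  1.52  0.35] [ 0.215 -0.339  0.66 ] [[0.133, 0.987, -0.093], [0.752, -0.162, -0.639], [-0.646, 0.015, -0.763]]
0.562 [[-0.3, -0.1, -0.1, 1.0], [-0.9, 1.0, -0.8, -0.5], [-1.0, 0.7, 0.3, 0.7]] [ 0.74 -0.34 -0.2   1.26  0.37  1.68  0.88] [ 0.217 -0.296  0.842] [[-0.136, 0.975, 0.177], [0.774, 0.216, -0.596], [-0.619, 0.056, -0.783]]
```

servo_tool(
  motion=[
    [[1,-0.4,-0.2,-0.3,0.8],[1,-0.4,-0.2,-0.3,0.8],[1,-0.4,-0.2,-0.3,0.8],[1,-0.4,-0.2,-0.3,0.8],[1,-1,0.9,-1,-0.7],[1,-1,0.9,-1,-0.7],[1,-1,0.9,-1,-0.7],[1,-1,0.9,-1,-0.7]],
  ],
)

```text
t: 13.0
eef_pos: [0.2419, -0.3976, 0.7001]
tool_rot: [0.333, 0.695, 0.59, -0.241]
contact_force: [-3.3, -2.3, 1.6]
gripper_width: 1.002
grasp_force: 0.0
```

```bash
python3 s.py; OMP_NUM_THREADS=1 python3 plan3.py "[4,4]" 50 0.4
```

```text
13.0 [ 0.692 -0.337 -0.159  1.687  0.641  1.292  0.345] [ 0.242 -0.398  0.7  ]
[[ 0.187  0.981  0.058]
 [ 0.659 -0.082 -0.747]
 [-0.728  0.178 -0.662]]
0.001 [[-1.0, 0.7, -0.2, -0.1], [-1.0, 1.0, 0.1, 0.4]] [ 0.66 -0.34 -0.22  1.4   0.59  1.78  0.54] [ 0.186 -0.3    0.792] [[0.087, 0.994, -0.072], [0.767, -0.113, -0.632], [-0.636, 0.0, -0.771]]
0.001 [[-0.7, 0.6, -0.3, 0.0], [-0.7, 1.0, -0.7, 0.9]] [ 0.56 -0.34 -0.25  1.85  0.55  1.29  0.42] [ 0.304 -0.305  0.59 ] [[-0.132, 0.985, 0.112], [0.751, 0.173, -0.637], [-0.647, 0.0, -0.762]]
0.004 [[-0.6, 0.8, -1.0, 0.5], [-1.0, 1.0, -0.3, 1.0]] [ 0.72 -0.34 -0.26  2.1   0.41  0.86  0.73] [ 0.324 -0.323  0.469] [[-0.349, 0.895, 0.28], [0.698, 0.447, -0.559], [-0.625, 0.0, -0.781]]
```

servo_tool(
  motion=[
    [[1,-0.7,0.6,-0.3,0],[1,-0.7,0.6,-0.3,0],[1,-0.7,0.6,-0.3,0],[1,-0.7,0.6,-0.3,0],[1,-0.7,1,-0.7,0.9],[1,-0.7,1,-0.7,0.9],[1,-0.7,1,-0.7,0.9],[1,-0.7,1,-0.7,0.9]],
  ],
)

```text
t: 13.8
eef_pos: [0.2507, -0.3993, 0.5516]
tool_rot: [0.287, 0.649, 0.677, -0.196]
contact_force: [-1.9, 0.8, -0.2]
gripper_width: 1.003
grasp_force: 0.0
```

```bash
python3 s.py; OMP_NUM_THREADS=1 python3 plan3.py "[4,4]" 40 0.4
```

```text
13.8 [ 0.958 -0.334 -0.263  1.935  0.406  0.99   0.596] [ 0.251 -0.399  0.552]
[[ 0.007  0.991  0.135]
 [ 0.766  0.082 -0.638]
 [-0.643  0.108 -0.758]]
0.003 [[0.0, 0.9, -0.6, 0.2], [-0.9, 0.6, 0.5, -0.3]] [ 0.34 -0.34 -0.28  2.01  0.58  1.46 -0.05] [ 0.277 -0.228  0.505] [[0.04, 0.999, -0.031], [0.785, -0.05, -0.617], [-0.618, 0.0, -0.786]]
0.004 [[-1.0, 0.5, -0.2, -1.0], [0.0, 1.0, 0.1, 0.5]] [ 0.5  -0.34 -0.3   1.98  0.58  1.51 -0.07] [ 0.234 -0.262  0.521] [[0.188, 0.971, -0.15], [0.76, -0.241, -0.604], [-0.623, -0.0, -0.783]]
0.022 [[-0.6, 1.0, -0.7, -0.0], [-0.3, 0.8, 0.6, -0.2]] [ 0.33 -0.34 -0.32  2.02  0.55  1.5  -0.13] [ 0.271 -0.206  0.498] [[0.077, 0.995, -0.057], [0.788, -0.095, -0.608], [-0.611, 0.002, -0.792]]
```

servo_tool(
  motion=[
    [[1,0,0.9,-0.6,0.2],[1,0,0.9,-0.6,0.2],[1,0,0.9,-0.6,0.2],[1,0,0.9,-0.6,0.2],[1,-0.9,0.6,0.5,-0.3],[1,-0.9,0.6,0.5,-0.3],[1,-0.9,0.6,0.5,-0.3],[1,-0.9,0.6,0.5,-0.3]],
  ],
)

```text
t: 14.6
eef_pos: [0.2652, -0.3256, 0.4927]
tool_rot: [0.248, 0.66, 0.672, -0.225]
contact_force: [-3.0, -2.2, 0.2]
gripper_width: 1.002
grasp_force: 0.0
```

```bash
python3 s.py; OMP_NUM_THREADS=1 python3 plan3.py "[4]" 25 0.4
```

```text
14.6 [ 0.698 -0.337 -0.295  2.049  0.561  1.144  0.256] [ 0.265 -0.326  0.493]
[[-0.006  0.999  0.037]
 [ 0.775  0.028 -0.631]
 [-0.631  0.025 -0.775]]
0.0 [[-0.4, 0.2, 0.6, -0.3]] [ 0.64 -0.34 -0.26  1.85  0.57  1.46  0.23] [ 0.238 -0.313  0.586] [[0.106, 0.991, -0.085], [0.774, -0.136, -0.618], [-0.624, 0.0, -0.781]]
0.001 [[-1.0, -0.6, 0.4, 0.2]] [ 1.04 -0.34 -0.08  1.92  0.34  0.98  0.95] [ 0.144 -0.456  0.551] [[-0.08, 0.995, 0.062], [0.784, 0.101, -0.613], [-0.616, -0.0, -0.788]]
0.001 [[-0.8, -0.5, 0.3, 0.3]] [ 1.   -0.34 -0.12  1.96  0.35  0.96  0.91] [ 0.177 -0.439  0.534] [[-0.117, 0.989, 0.091], [0.779, 0.149, -0.609], [-0.616, -0.0, -0.788]]
```

servo_tool(
  motion=[
    [[1,-0.4,0.2,0.6,-0.3],[1,-0.4,0.2,0.6,-0.3],[1,-0.4,0.2,0.6,-0.3],[1,-0.4,0.2,0.6,-0.3]],
  ],
)

```text
t: 15.0
eef_pos: [0.2442, -0.3071, 0.5877]
tool_rot: [0.219, 0.707, 0.627, -0.244]
contact_force: [-0.5, 0.2, 0.0]
gripper_width: 1.005
grasp_force: 0.0
```

```bash
python3 s.py
cat > sr.py <<'E'
# sr.py : simulate rows from the current state
from sim import *
import sys
from station import bot
q=bot.get_obs()['q']
for r,n in eval(sys.argv[1]):
    for _ in range(n):
        qn=step(q,r,.6,.03); f=np.max(np.abs(qn-q)/vm); q=qn
    x,m=tz(q);print(r,n,np.round(q,2),round(f,2),np.round(x,3),"x_z,y_z",np.round(m[2,:2],3),"az",round(np.degrees(np.arctan2(m[1,2],m[0,2])),1))
E
python3 sr.py "[([.2,.1,.3,1],6),([.4,.2,-.2,1],7)]"
```

```text
15.0 [ 0.59  -0.337 -0.244  1.843  0.57   1.466  0.219] [ 0.244 -0.307  0.588]
[[ 0.094  0.993 -0.07 ]
 [ 0.779 -0.118 -0.616]
 [-0.62   0.003 -0.785]]
[0.2, 0.1, 0.3, 1] 6 [ 0.57 -0.34 -0.15  1.67  0.32  1.27  0.99] 0.65 [ 0.336 -0.302  0.666] x_z,y_z [-0.603 -0.023] az -58.5
[0.4, 0.2, -0.2, 1] 7 [ 0.25 -0.27  0.16  1.74 -0.11  1.04  1.87] 0.65 [ 0.451 -0.244  0.611] x_z,y_z [-0.602 -0.025] az -10.9
```

```bash
python3 sr.py "[([.8,-.8,-.5,0],3),([.3,.5,-.3,1],13)]";python3 sr.py "[([.7,-.7,-1,0.2],3),([.2,.6,-.5,1],12)]"
python3 - <<'E'
from h import *
# holder top + bracket points
for n in("scene","side"):
    z=np.load(f"{n}0.npz"); p,d=z["p"],z["d"]; P=pts(d,z); g=p.max(-1).astype(int);sat=g-p.min(-1)
    roi=(abs(P[...,0]-.52)<.1)&(abs(P[...,1]+.19)<.1)&(d>0)
    for nm,m in(("br",roi&(P[...,2]>.06)&(P[...,2]<.22)&(sat<40)),("tab",roi&(P[...,2]>.16)&(P[...,2]<.22)),("hold",roi&(g<75)&(P[...,2]>.02)&(P[...,2]<.04))):
        Q=P[m]; r=cv2.minAreaRect((Q[:,:2]*1000).astype(np.float32)); e,v=np.linalg.eigh(np.cov(Q[:,:2].T))
        print(n,nm,len(Q),np.round(Q.mean(0),4),Q[:,2].max().round(3),"rect",np.round(r[0]),np.round(r[1]),round(r[2],1),"pc",np.round(np.degrees(np.arctan2(*v[::-1,1])),1),np.round(np.sqrt(e)*1e3,1))
E
```

```text
[0.8, -0.8, -0.5, 0] 3 [ 0.61 -0.09 -0.2   1.78  0.65  1.29  0.15] 0.51 [ 0.339 -0.403  0.528] x_z,y_z [-0.62   0.003] az -96.5
[0.3, 0.5, -0.3, 1] 13 [ 0.02 -0.2   0.11  2.22  0.06  0.45  1.52] 0.82 [ 0.498 -0.137  0.372] x_z,y_z [-0.622 -0.005] az -8.3
[0.7, -0.7, -1, 0.2] 3 [ 0.6  -0.12 -0.2   1.94  0.66  1.14  0.13] 0.48 [ 0.327 -0.391  0.468] x_z,y_z [-0.619  0.003] az -92.4
[0.2, 0.6, -0.5, 1] 12 [ 0.47 -0.09 -0.43  2.43  0.42  0.18  1.02] 0.46 [ 0.454 -0.1    0.251] x_z,y_z [-0.596 -0.013] az -12.0
scene br 994 [ 0.5647 -0.234   0.1347] 0.22 rect [ 555. -236.] [ 66. 140.] 50.9 pc 143.8 [12.1 49.4]
scene tab 342 [ 0.5711 -0.2365  0.189 ] 0.22 rect [ 563. -234.] [ 39. 126.] 56.9 pc 146.0 [10.  50.3]
scene hold 565 [ 0.5143 -0.1927  0.0297] 0.038 rect [ 523. -208.] [ 75. 129.] 1.3 pc 77.2 [20.2 37.2]
side br 726 [ 0.5714 -0.2388  0.1294] 0.22 rect [ 557. -234.] [ 60. 143.] 49.7 pc 141.2 [10.5 48.9]
side tab 264 [ 0.5808 -0.2418  0.1893] 0.22 rect [ 562. -233.] [ 36. 124.] 57.4 pc 146.0 [ 9.8 47.7]
side hold 440 [ 0.5171 -0.1914  0.0285] 0.038 rect [ 521. -204.] [ 74. 126.] 1.2 pc 80.1 [21.7 34.7]
```

```bash
cat > ik.py <<'E'
from sim import *
from station import bot
M0=R.from_quat(bot.get_obs()['tool_rot'],scalar_first=True); m=M0.as_matrix(); az0=np.arctan2(m[1,2],m[0,2])
def ik(x,az,seed=0,n=30,tilt=0):
    Mt=R.from_euler('z',az)*R.from_euler('y',-tilt)*R.from_euler('z',-az0)*M0; g=np.random.default_rng(seed);best=None
    for i in range(n):
        f=lambda q:(lambda a,B:np.r_[a-x,.6*(Mt*B.inv()).as_rotvec()])(*fk(q,P_,S_))
        r=least_squares(f,g.uniform(lo,hi),bounds=(lo,hi))
        if best is None or r.cost<best.cost:best=r
        if best.cost<1e-9:break
    return best
if __name__=="__main__":
    for nm,x,az in(("grasp",[.52,-.206,.19],.02),("lift",[.52,-.206,.34],.02),("rack",[.55,.222,.245],.576),("rackR",[.57,.14,.26],.576)):
        for t in (0,-.1,.1):
            b=ik(np.array(x),az,tilt=t);print(nm,t,b.cost.round(7),np.round(b.x,2))
E
python3 ik.py
```

```text
grasp 0 0.0 [ 1.43  0.47 -1.2   2.26  1.27  0.18  0.79]
grasp -0.1 0.0 [ 1.32  0.41 -1.1   2.2   0.7   0.25  1.31]
grasp 0.1 0.0 [ 0.65  0.24 -0.24  2.36  4.16  0.3  -2.22]
lift 0 0.0 [-0.45 -0.12  0.82  2.19 -0.4   0.44  2.29]
lift -0.1 0.0 [ 1.34  0.06 -0.97  2.04 -0.31  0.56  2.2 ]
lift 0.1 0.0 [-0.83 -0.33  1.1   2.26  0.11  0.3   1.85]
rack 0 0.0 [ 0.53  0.31 -1.1   2.18  0.98  0.24  0.79]
rack -0.1 0.0 [ 0.5   0.32 -1.1   2.11  0.7   0.37  1.06]
rack 0.1 0.0 [-0.92  0.14  0.53  2.32  4.33  0.19 -2.68]
rackR 0 0.0 [ 0.94  0.45 -1.4   2.15  0.89  0.34  1.09]
rackR -0.1 0.0 [ 0.88  0.44 -1.36  2.09  0.72  0.47  1.24]
rackR 0.1 0.0 [ 0.97  0.45 -1.39  2.21  1.22  0.21  0.78]
```

```bash
cat > wp.py <<'E'
from sim import *
import sys
from station import bot
def azm(q):
    x,m=tz(q);return x,np.degrees(np.arctan2(m[1,2],m[0,2])),m
def go(q,wps,verbose=1):
    for x,az,n in wps:
        x0,a0,_=azm(q);da=(az-a0+180)%360-180
        row=np.r_[(np.array(x)-x0)/n/.04,np.radians(da)/n/.12];row=np.round(row,2)
        fm=0;zm=9
        for _ in range(n):
            qn=step(q,np.clip(row,-1,1),.6,.03);fm=max(fm,np.max(np.abs(qn-q)/vm));q=qn
        xx,aa,m=azm(q)
        if verbose:print(n,row.tolist(),np.round(q,2),round(fm,2),np.round(xx,3),"err",np.round((xx-x)*1e3,1),"az",round(aa,1),"xz,yz",np.round(m[2,:2],3))
    return q
if __name__=="__main__": go(bot.get_obs()['q'],eval(sys.argv[1]))
E
for w in "[([.33,-.4,.5],-97,3),([.42,-.30,.42],1.2,15),([.46,-.206,.28],1.2,5),([.52,-.206,.184],1.2,6)]" "[([.33,-.45,.45],-97,5),([.45,-.45,.4],-20,12),([.45,-.206,.28],1.2,7),([.52,-.206,.184],1.2,6)]" "[([.4,-.5,.55],-97,5),([.5,-.45,.5],1.2,14),([.46,-.206,.28],1.2,8),([.52,-.206,.184],1.2,6)]"; do python3 wp.py "$w"; echo; done
```

```text
3 [0.72, -0.77, -0.73, -0.02] [ 0.61 -0.09 -0.2   1.85  0.66  1.24  0.11] 0.51 [ 0.33  -0.399  0.5  ] err [-0.5  0.9  0.5] az -96.9 xz,yz [-0.62   0.003]
15 [0.15, 0.17, -0.13, 0.95] [-0.23 -0.33  0.75  2.1  -0.16  0.71  2.23] 0.77 [ 0.422 -0.288  0.424] err [ 2.  11.9  3.6] az -0.5 xz,yz [-0.621 -0.007]
5 [0.19, 0.41, -0.72, 0.05] [-0.53 -0.21  0.93  2.37 -0.36  0.31  2.36] 0.68 [ 0.458 -0.204  0.284] err [-2.2  1.7  3.7] az 1.0 xz,yz [-0.619 -0.008]
6 [0.26, -0.01, -0.42, 0.01] [-1.08 -0.19  1.45  2.4  -0.45  0.18  2.45] 1.0 [ 0.483 -0.189  0.237] err [-36.7  17.   52.6] az 0.6 xz,yz [-0.61  -0.015]

5 [0.43, -0.71, -0.69, -0.01] [ 0.65 -0.02 -0.15  1.89  0.7   1.1   0.1 ] 0.42 [ 0.329 -0.448  0.45 ] err [-0.8  1.6  0.5] az -96.9 xz,yz [-0.619  0.003]
12 [0.25, -0.0, -0.11, 0.93] [ 0.54  0.02  0.2   1.96 -0.38  0.55  2.18] 1.0 [ 0.462 -0.427  0.401] err [12.3 22.8  1.3] az -24.6 xz,yz [-0.617 -0.026]
7 [-0.04, 0.79, -0.43, 0.54] [ 0.36 -0.07  0.11  2.33 -0.81  0.4   2.79] 0.42 [ 0.453 -0.204  0.285] err [2.5 2.  5.1] az 0.9 xz,yz [-0.611 -0.028]
6 [0.28, -0.01, -0.42, 0.01] [ 0.62  0.2  -0.27  2.26 -1.01  0.19  2.95] 0.48 [ 0.525 -0.2    0.204] err [ 4.5  5.8 20.4] az 0.3 xz,yz [-0.582 -0.032]

5 [0.78, -0.96, -0.19, -0.01] [ 0.64  0.1  -0.14  1.55  0.66  1.27  0.25] 0.52 [ 0.399 -0.498  0.549] err [-1.3  1.9 -0.7] az -96.8 xz,yz [-0.62   0.004]
14 [0.18, 0.09, -0.09, 1.02] [ 0.88  0.13 -0.06  1.62 -0.55  0.96  2.59] 0.98 [ 0.505 -0.442  0.499] err [ 5.2  8.  -0.6] az -2.0 xz,yz [-0.619 -0.005]
8 [-0.14, 0.74, -0.69, 0.06] [ 0.73 -0.02 -0.25  2.3  -0.88  0.4   2.83] 0.45 [ 0.461 -0.206  0.282] err [ 1.5 -0.4  1.8] az 1.4 xz,yz [-0.615 -0.003]
6 [0.24, 0.0, -0.41, -0.01] [ 0.8   0.23 -0.45  2.26 -1.02  0.18  2.95] 0.4 [ 0.522 -0.208  0.2  ] err [ 2.3 -1.6 16.3] az 1.5 xz,yz [-0.593  0.003]
```

```bash
cat > ps.py <<'E'
from wp import *
from multiprocessing import Pool
import time,os
q0=bot.get_obs()['q'];T0=tz(q0)[1][2,:2]
def ev(s):
    x1,a1,x2,a2=s
    q=go(q0,[(x1,a1,8),(x2,a2,10),([.45,-.206,.30],1.2,7),([.519,-.206,.182],1.2,7)],0);xx,aa,m=azm(q)
    e=np.abs(xx-[.519,-.206,.182]).max()*1e3+100*abs(m[2,1])+60*max(0,.60+m[2,0])+60*max(0,-.64-m[2,0])+.3*abs(aa-1.2)
    slack=np.minimum(q-lo,hi-q).min()
    return e-20*min(slack,.15)+0*abs(x1[0]),s,q
def rnd(g): return ([g.uniform(.25,.55),g.uniform(-.7,-.3),g.uniform(.4,.75)],g.uniform(-120,-20),[g.uniform(.35,.55),g.uniform(-.6,-.1),g.uniform(.36,.6)],g.uniform(-40,40))
def w(seed):
    g=np.random.default_rng(seed);t=time.time();b=[]
    while time.time()-t<110:
        if len(b)<8 or g.random()<.4:s=rnd(g)
        else:
            k=b[g.integers(0,3)][1];s=(list(np.array(k[0])+g.normal(0,.04,3)),k[1]+g.normal(0,10),list(np.array(k[2])+g.normal(0,.04,3)),k[3]+g.normal(0,8))
            if s[0][2]<.38 or s[2][2]<.36 or s[2][0]>.57:continue
        b.append(ev(s));b.sort(key=lambda r:r[0])
    return b[0]
if __name__=="__main__":
    with Pool(4) as p:Rs=sorted(p.map(w,range(4)),key=lambda r:r[0])
    for e,s,q in Rs:
        xx,aa,m=azm(q);print(round(e,2),[np.round(k,3).tolist() for k in s],np.round(q,2),np.round(xx,3),round(aa,1),np.round(m[2,:2],3))
E
OMP_NUM_THREADS=1 python3 ps.py
```

```text
6.46 [[0.356, -0.556, 0.622], -21.96, [0.353, -0.519, 0.411], 18.513] [ 0.69  0.24 -0.34  2.25 -0.74  0.19  2.63] [ 0.518 -0.205  0.183] 1.1 [-0.536  0.017]
6.51 [[0.459, -0.494, 0.72], -68.646, [0.28, -0.142, 0.571], -19.934] [ 0.61  0.23 -0.26  2.25 -0.76  0.21  2.66] [ 0.519 -0.204  0.184] 1.1 [-0.529  0.007]
6.61 [[0.528, -0.407, 0.598], -25.652, [0.333, -0.52, 0.418], 17.906] [ 0.73  0.25 -0.39  2.24 -0.69  0.18  2.6 ] [ 0.52  -0.207  0.184] 1.2 [-0.538  0.01 ]
7.05 [[0.32, -0.555, 0.645], -20.591, [0.286, -0.188, 0.597], -34.769] [ 0.62  0.23 -0.27  2.25 -0.85  0.19  2.75] [ 0.521 -0.203  0.186] 1.1 [-0.543  0.003]
```

```bash
for p in "([.356,-.556,.622],-22,8),([.353,-.519,.411],18.5,10)" "([.459,-.494,.72],-68.6,8),([.28,-.142,.571],-20,10)"; do python3 wp.py "[$p,([.45,-.206,.30],1.2,7),([.519,-.206,.182],1.2,7),([.519,-.206,.33],1.2,5),([.49,.06,.33],33,9),([.577,.173,.235],33,6),([.5475,.2195,.235],33,5),([.5475,.2195,.21],33,3)]";echo; done
```

```text
8 [0.35, -0.78, 0.11, 1.35] [ 0.16 -0.09  0.73  1.56 -0.04  0.98  1.74] 1.0 [ 0.359 -0.541  0.622] err [ 3.1 15.3 -0.1] az -43.3 xz,yz [-0.626 -0.005]
10 [-0.02, 0.05, -0.53, 0.9] [ 0.94  0.16  0.08  1.62 -0.59  1.23  2.95] 1.0 [ 0.401 -0.461  0.469] err [47.9 57.7 57.7] az 13.1 xz,yz [-0.538  0.014]
7 [0.18, 0.91, -0.6, -0.25] [ 0.7  -0.06 -0.22  2.23 -0.57  0.52  2.48] 0.49 [ 0.45  -0.209  0.302] err [ 0.4 -3.4  1.9] az 1.6 xz,yz [-0.539  0.018]
7 [0.24, 0.01, -0.43, -0.01] [ 0.68  0.24 -0.34  2.25 -0.74  0.19  2.62] 0.28 [ 0.518 -0.206  0.184] err [-1.  -0.2  1.9] az 1.0 xz,yz [-0.535  0.017]
5 [0.01, 0.0, 0.73, 0.01] [ 0.6   0.02 -0.21  2.1  -0.44  0.54  2.28] 0.42 [ 0.519 -0.207  0.327] err [-0.5 -1.5 -3. ] az 1.7 xz,yz [-0.541  0.019]
9 [-0.08, 0.74, 0.01, 0.51] [ 0.38 -0.09 -0.43  2.19 -0.57  0.6   2.46] 0.17 [0.49  0.059 0.331] err [ 0.3 -1.   0.9] az 33.1 xz,yz [-0.539  0.019]
6 [0.36, 0.47, -0.4, -0.0] [ 0.05  0.21 -0.41  2.13 -0.24  0.27  2.01] 0.49 [0.575 0.168 0.236] err [-1.9 -5.1  0.7] az 33.9 xz,yz [-0.543  0.024]
5 [-0.14, 0.26, -0.0, -0.02] [-0.17  0.17 -0.3   2.17 
[... 889 characters left out ...]
 -0.13  2.1  -0.42  0.54  2.28] 0.46 [ 0.518 -0.208  0.328] err [-1.5 -2.3 -2.2] az 1.5 xz,yz [-0.535  0.009]
9 [-0.08, 0.75, 0.01, 0.51] [ 0.29 -0.09 -0.36  2.19 -0.53  0.6   2.43] 0.17 [0.489 0.062 0.332] err [-0.8  1.7  1.7] az 32.9 xz,yz [-0.534  0.009]
6 [0.37, 0.46, -0.4, 0.0] [ 0.01  0.21 -0.36  2.13 -0.24  0.28  2.02] 0.43 [0.577 0.169 0.236] err [-0.3 -4.4  1.3] az 33.6 xz,yz [-0.537  0.013]
5 [-0.15, 0.25, -0.01, -0.02] [-0.21  0.17 -0.26  2.17 -0.12  0.24  1.78] 0.28 [0.547 0.216 0.234] err [-0.4 -3.3 -0.6] az 33.5 xz,yz [-0.539  0.018]
3 [0.0, 0.03, -0.2, -0.02] [-0.24  0.21 -0.23  2.19 -0.1   0.18  1.75] 0.09 [0.547 0.219 0.211] err [-0.3 -0.2  0.6] az 33.2 xz,yz [-0.539  0.018]
```

```bash
for f in "[.519,-.206,.182],1.2,7" ; do python3 wp.py "[([.4,-.5,.55],-97,5),([.5,-.45,.5],1.2,15),([.46,-.206,.30],1.2,8),([.519,-.206,.182],1.2,7),([.519,-.206,.182],1.2,3),([.519,-.206,.182],1.2,3),([.519,-.206,.33],1.2,5),([.49,.06,.33],33,9),([.577,.173,.235],33,6),([.5475,.2195,.235],33,5),([.5475,.2195,.21],33,3)]";echo; done
```

```text
5 [0.78, -0.96, -0.19, -0.01] [ 0.64  0.1  -0.14  1.55  0.66  1.27  0.25] 0.52 [ 0.399 -0.498  0.549] err [-1.3  1.9 -0.7] az -96.8 xz,yz [-0.62   0.004]
15 [0.17, 0.08, -0.08, 0.95] [ 0.89  0.14 -0.06  1.6  -0.56  0.99  2.62] 0.92 [ 0.506 -0.444  0.502] err [6.5 5.7 1.8] az -0.3 xz,yz [-0.619 -0.005]
8 [-0.15, 0.74, -0.63, 0.03] [ 0.75 -0.05 -0.25  2.27 -0.82  0.46  2.76] 0.44 [ 0.459 -0.209  0.303] err [-0.7 -2.9  2.7] az 1.5 xz,yz [-0.616 -0.003]
7 [0.21, 0.01, -0.43, -0.01] [ 0.81  0.23 -0.46  2.26 -1.02  0.18  2.95] 0.44 [ 0.521 -0.208  0.2  ] err [ 2.4 -1.6 18.2] az 1.6 xz,yz [-0.593  0.003]
3 [-0.02, 0.01, -0.15, -0.02] [ 0.79  0.24 -0.43  2.26 -1.02  0.18  2.95] 0.04 [ 0.52  -0.209  0.192] err [ 0.8 -3.2  9.7] az 1.9 xz,yz [-0.582  0.01 ]
3 [-0.01, 0.03, -0.08, -0.03] [ 0.76  0.24 -0.39  2.26 -1.03  0.18  2.95] 0.08 [ 0.519 -0.208  0.188] err [-0.1 -1.5  5.9] az 1.8 xz,yz [-0.575  0.015]
5 [0.0, 0.01, 0.71, -0.02] [ 0.62  0.01 -0.21  2.14 -0.56  0.48  2.4 ] 0.65 [ 0.516 -0.207  0.325] err [-2.6 -1.3 -5.4] az 1.6 xz,yz [-0.585  0.018]
9 [-0.07, 0.74, 0.02, 0.51] [ 0.39 -0.1  -0.42  2.21 -0.68  0.57  2.57] 0.17 [0.492 0.059 0.332] err [ 1.8 -0.8  2.2] az 33.0 xz,yz [-0.584  0.017]
6 [0.35, 0.47, -0.41, -0.0] [ 0.07  0.21 -0.42  2.17 -0.42  0.19  2.2 ] 0.51 [0.574 0.168 0.234] err [-2.9 -4.9 -1. ] az 33.7 xz,yz [-0.588  0.022]
5 [-0.13, 0.26, 0.01, -0.02] [-0.21  0.16 -0.24  2.2  -0.31  0.18  1.97] 0.36 [0.549 0.216 0.24 ] err [ 1.8 -3.6  4.9] az 34.0 xz,yz [-0.585  0.03 ]
3 [-0.01, 0.03, -0.25, -0.05] [-0.3   0.19 -0.15  2.2  -0.36  0.18  1.99] 0.18 [0.552 0.217 0.225] err [ 4.2 -2.5 15.1] az 33.9 xz,yz [-0.565  0.037]
```

servo_tool(
  motion=[
    [[1,0.67,-0.58,0.41,0.51],[1,0.67,-0.58,0.41,0.51],[1,0.67,-0.58,0.41,0.51],[1,0.67,-0.58,0.41,0.51],[1,0.67,-0.58,0.41,0.51],[1,0.67,-0.58,0.41,0.51],[1,0.67,-0.58,0.41,0.51],[1,0.67,-0.58,0.41,0.51],[1,-0.44,0.87,-0.36,0.71],[1,-0.44,0.87,-0.36,0.71],[1,-0.44,0.87,-0.36,0.71],[1,-0.44,0.87,-0.36,0.71],[1,-0.44,0.87,-0.36,0.71],[1,-0.44,0.87,-0.36,0.71],[1,-0.44,0.87,-0.36,0.71],[1,-0.44,0.87,-0.36,0.71]],
  ],
)

```text
t: 16.6
eef_pos: [0.3776, -0.2859, 0.6167]
tool_rot: [0.299, 0.303, 0.899, -0.1]
contact_force: [0.0, 1.4, -0.4]
gripper_width: 0.998
grasp_force: 0.0
```

```bash
python3 s.py; for n in 0 1 2 3 4; do python3 sr.py "[([-.44,.87,-.36,.71],$n)]"; done 2>/dev/null | cut -c1-200;  python3 wp.py "[([.45,-.206,.30],1.2,7),([.519,-.206,.182],1.2,7),([.519,-.206,.33],1.2,5),([.49,.06,.33],33,9),([.577,.173,.225],33,6),([.5475,.2195,.225],33,5),([.5475,.2195,.204],33,4)]"
```

```text
16.6 [ 1.045 -0.336 -0.38   1.759 -0.138  1.054  1.592] [ 0.378 -0.286  0.617]
[[-0.638  0.605  0.477]
 [ 0.485  0.797 -0.361]
 [-0.598  0.001 -0.801]]
[-0.44, 0.87, -0.36, 0.71] 1 [ 0.88 -0.34 -0.28  1.78 -0.12  1.06  1.62] 0.99 [ 0.382 -0.268  0.606] x_z,y_z [-0.581  0.003] az -32.0
[-0.44, 0.87, -0.36, 0.71] 2 [ 0.82 -0.34 -0.25  1.8  -0.15  1.07  1.68] 0.37 [ 0.387 -0.25   0.594] x_z,y_z [-0.564  0.006] az -26.8
[-0.44, 0.87, -0.36, 0.71] 3 [ 0.79 -0.34 -0.24  1.82 -0.19  1.08  1.76] 0.35 [ 0.392 -0.231  0.582] x_z,y_z [-0.547  0.01 ] az -21.3
[-0.44, 0.87, -0.36, 0.71] 4 [ 0.77 -0.34 -0.24  1.84 -0.24  1.09  1.84] 0.36 [ 0.396 -0.211  0.569] x_z,y_z [-0.532  0.015] az -15.8
7 [0.26, 0.29, -1.13, 0.8] [ 0.67 -0.12 -0.19  2.22 -0.62  0.55  2.52] 0.87 [ 0.453 -0.203  0.34 ] err [ 2.7  3.2 40. ] az 0.9 xz,yz [-0.593 -0.002]
7 [0.24, -0.01, -0.56, 0.01] [ 0.73  0.23 -0.37  2.26 -1.02  0.18  2.95] 0.39 [ 0.522 -0.205  0.193] err [ 3.   0.7 10.8] az 1.3 xz,yz [-0.579 -0.001]
5 [-0.02, -0.0, 0.69, -0.0] [ 0.61  0.   -0.2   2.14 -0.57  0.48  2.44] 0.61 [ 0.516 -0.207  0.326] err [-3.2 -1.  -4.4] az 1.7 xz,yz [-0.588  0.001]
9 [-0.07, 0.74, 0.01, 0.51] [ 0.38 -0.1  -0.41  2.22 -0.69  0.56  2.62] 0.17 [0.491 0.06  0.33 ] err [ 1.2 -0.5 -0.3] az 33.2 xz,yz [-0.587  0.001]
6 [0.36, 0.47, -0.44, -0.0] [ 0.05  0.22 -0.39  2.17 -0.49  0.18  2.3 ] 0.56 [0.576 0.168 0.226] err [-0.6 -4.7  1. ] az 33.9 xz,yz [-0.589  0.007]
5 [-0.14, 0.26, -0.01, -0.03] [-0.29  0.17 -0.15  2.2  -0.43  0.18  2.12] 0.41 [0.551 0.215 0.233] err [ 3.6 -4.6  7.8] az 34.3 xz,yz [-0.58   0.018]
4 [-0.02, 0.03, -0.18, -0.05] [-0.42  0.19 -0.02  2.21 -0.52  0.18  2.18] 0.2 [0.552 0.217 0.218] err [ 4.3 -2.6 14.2] az 34.1 xz,yz [-0.561  0.027]
```

servo_tool(
  motion=[
    [[1,-0.44,0.87,-0.36,0.7],[1,-0.44,0.87,-0.36,0.7],[1,-0.44,0.87,-0.36,0.7]],
  ],
)

```text
t: 16.9
eef_pos: [0.3797, -0.2701, 0.5839]
tool_rot: [0.29, 0.269, 0.915, -0.082]
contact_force: [-2.0, -2.2, -0.3]
gripper_width: 0.998
grasp_force: 0.0
```

```bash
python3 s.py;  python3 wp.py "[([.45,-.206,.34],1.2,8),([.45,-.206,.29],1.2,3),([.519,-.206,.182],1.2,7),([.519,-.206,.33],1.2,5),([.49,.06,.33],33,9),([.577,.173,.225],33,6),([.5475,.2195,.225],33,5),([.5475,.2195,.204],33,4)]"
```

```text
16.9 [ 0.913 -0.337 -0.302  1.826 -0.137  1.027  1.628] [ 0.38  -0.27   0.584]
[[-0.687  0.54   0.486]
 [ 0.445  0.841 -0.307]
 [-0.575  0.006 -0.818]]
8 [0.22, 0.2, -0.76, 0.61] [ 0.61 -0.13 -0.13  2.21 -0.54  0.58  2.44] 0.64 [ 0.452 -0.204  0.343] err [1.7 1.9 3.4] az 0.8 xz,yz [-0.571  0.003]
3 [-0.01, -0.02, -0.45, 0.02] [ 0.58 -0.06 -0.11  2.28 -0.67  0.46  2.59] 0.27 [ 0.451 -0.206  0.291] err [ 0.8 -0.   0.5] az 1.1 xz,yz [-0.569  0.002]
7 [0.24, 0.0, -0.39, 0.0] [ 0.64  0.23 -0.28  2.27 -1.01  0.18  2.92] 0.26 [ 0.519 -0.205  0.186] err [0.1 1.  4.4] az 0.9 xz,yz [-0.561  0.001]
5 [-0.0, -0.01, 0.72, 0.01] [ 0.51  0.01 -0.11  2.13 -0.52  0.5   2.39] 0.65 [ 0.517 -0.209  0.325] err [-1.9 -3.  -4.9] az 1.7 xz,yz [-0.57   0.004]
9 [-0.08, 0.75, 0.01, 0.51] [ 0.28 -0.1  -0.33  2.22 -0.63  0.57  2.54] 0.17 [0.489 0.061 0.329] err [-1.2  1.  -0.9] az 33.2 xz,yz [-0.569  0.003]
6 [0.37, 0.47, -0.43, -0.0] [-0.01  0.22 -0.34  2.16 -0.43  0.2   2.22] 0.43 [0.576 0.171 0.226] err [-0.6 -2.4  1. ] az 33.7 xz,yz [-0.573  0.007]
5 [-0.14, 0.24, -0.01, -0.02] [-0.27  0.18 -0.18  2.2  -0.34  0.18  2.02] 0.35 [0.55  0.215 0.228] err [ 2.3 -4.4  2.8] az 34.0 xz,yz [-0.569  0.015]
4 [-0.01, 0.03, -0.15, -0.03] [-0.35  0.2  -0.09  2.2  -0.39  0.18  2.05] 0.12 [0.551 0.218 0.216] err [ 3.9 -1.6 11.9] az 34.0 xz,yz [-0.554  0.021]
```

servo_tool(
  motion=[
    [[1,-0.44,0.87,-0.36,0.7],[1,-0.44,0.87,-0.36,0.7]],
  ],
)

```text
t: 17.1
eef_pos: [0.3898, -0.2451, 0.5538]
tool_rot: [0.283, 0.228, 0.93, -0.063]
contact_force: [-3.1, -1.5, 0.1]
gripper_width: 0.999
grasp_force: 0.0
```

```bash
python3 s.py;  python3 wp.py "[([.45,-.206,.34],1.2,8),([.45,-.206,.29],1.2,3),([.519,-.206,.182],1.2,7),([.519,-.206,.33],1.2,5),([.49,.06,.33],33,9),([.577,.173,.225],33,6),([.5475,.2195,.225],33,5),([.5475,.2195,.204],33,4)]"
```

```text
17.1 [ 0.912 -0.337 -0.327  1.879 -0.2    1.001  1.718] [ 0.39  -0.245  0.554]
[[-0.736  0.459  0.498]
 [ 0.388  0.888 -0.246]
 [-0.555  0.012 -0.832]]
8 [0.19, 0.12, -0.67, 0.5] [ 0.68 -0.11 -0.2   2.19 -0.52  0.6   2.4 ] 0.52 [ 0.452 -0.205  0.342] err [2.  0.8 1.7] az 0.8 xz,yz [-0.551  0.01 ]
3 [-0.02, -0.01, -0.43, 0.02] [ 0.66 -0.05 -0.19  2.26 -0.62  0.48  2.53] 0.22 [ 0.45  -0.206  0.291] err [-0.2 -0.1  0.9] az 1.2 xz,yz [-0.55  0.01]
7 [0.25, 0.0, -0.39, 0.0] [ 0.67  0.24 -0.33  2.25 -0.82  0.18  2.72] 0.27 [ 0.52  -0.205  0.185] err [1.4 0.6 2.7] az 1.0 xz,yz [-0.546  0.009]
5 [-0.01, -0.0, 0.73, 0.0] [ 0.57  0.01 -0.18  2.11 -0.46  0.52  2.31] 0.49 [ 0.517 -0.207  0.327] err [-2.2 -1.  -2.9] az 1.4 xz,yz [-0.552  0.011]
9 [-0.07, 0.74, 0.01, 0.51] [ 0.34 -0.09 -0.39  2.19 -0.58  0.59  2.48] 0.17 [0.492 0.059 0.331] err [ 2.1 -0.5  1. ] az 32.9 xz,yz [-0.551  0.011]
6 [0.35, 0.47, -0.44, 0.0] [ 0.02  0.22 -0.38  2.15 -0.3   0.22  2.08] 0.49 [0.575 0.168 0.226] err [-2.4 -4.5  1. ] az 33.6 xz,yz [-0.555  0.016]
5 [-0.14, 0.26, -0.01, -0.02] [-0.23  0.19 -0.23  2.2  -0.19  0.18  1.85] 0.34 [0.547 0.218 0.224] err [-0.5 -1.9 -1.2] az 33.6 xz,yz [-0.557  0.021]
4 [0.0, 0.01, -0.12, -0.02] [-0.26  0.21 -0.2   2.19 -0.19  0.18  1.84] 0.04 [0.549 0.218 0.213] err [ 1.6 -1.2  9.2] az 33.5 xz,yz [-0.545  0.024]
```

servo_tool(
  motion=[
    [[1,0.19,0.12,-0.67,0.5],[1,0.19,0.12,-0.67,0.5],[1,0.19,0.12,-0.67,0.5],[1,0.19,0.12,-0.67,0.5],[1,0.19,0.12,-0.67,0.5],[1,0.19,0.12,-0.67,0.5],[1,0.19,0.12,-0.67,0.5],[1,0.19,0.12,-0.67,0.5],[1,0,0,-0.4,0]],
  ],
)

```text
t: 18.0
eef_pos: [0.4541, -0.2027, 0.3241]
tool_rot: [0.291, -0.006, 0.957, 0.012]
contact_force: [0.7, 0.2, 0.0]
gripper_width: 1.002
grasp_force: 0.0
```

```bash
python3 s.py
python3 - <<'E'
from h import *
p,d,c=cam("wrist"); np.savez("w1.npz",p=p,d=d,**c); cv2.imwrite("pics/w1.png",p[...,::-1])
P=pts(d,c); roi=(abs(P[...,0]-.52)<.08)&(abs(P[...,1]+.2)<.1)&(d>0)
for a,b in((.16,.2),(.07,.15)):
    Q=P[roi&(P[...,2]>a)&(P[...,2]<b)]; 
    if len(Q):print(len(Q),np.round(Q.min(0),3),np.round(Q.max(0),3),np.round(np.median(Q,0),4))
E
```

```text
18.0 [ 0.607 -0.09  -0.135  2.216 -0.571  0.559  2.472] [ 0.454 -0.203  0.324]
[[-0.83  -0.019  0.557]
 [-0.006  1.     0.026]
 [-0.557  0.018 -0.83 ]]
2885 [ 0.518 -0.274  0.16 ] [ 0.6   -0.191  0.2  ] [ 0.5198 -0.2152  0.1812]
5322 [ 0.518 -0.274  0.07 ] [ 0.6   -0.171  0.15 ] [ 0.5202 -0.2219  0.1016]
```

View pics/w1.png

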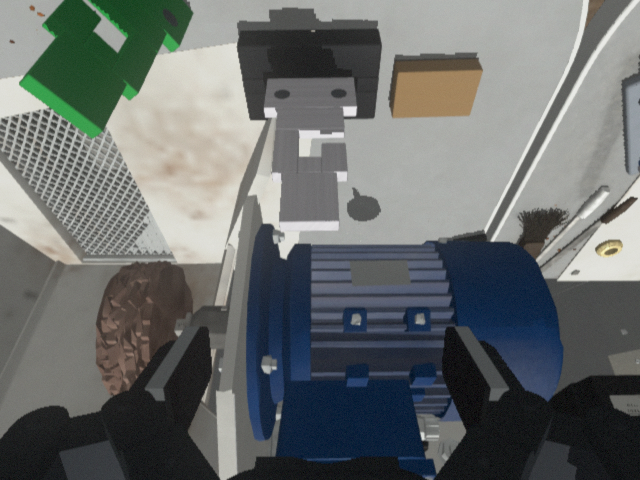

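```bash
python3 - <<'E'
from h import *
z=np.load("w1.npz");p,d=z["p"],z["d"];P=pts(d,z)
roi=(abs(P[...,0]-.521)<.012)&(abs(P[...,1]+.21)<.06)&(d>0)
for a,b in((.158,.198),(.075,.15),(.13,.15),(.02,.07)):
    Q=P[roi&(P[...,2]>a)&(P[...,2]<b)]; A=np.c_[Q[:,1]+.21,Q[:,2]-.18,np.ones(len(Q))]
    k=np.linalg.lstsq(A,Q[:,0],rcond=None)[0]
    print(len(Q),"x(y,z)",np.round(k,4),"y",np.round(np.percentile(Q[:,1],[.5,2,50,98,99.5]),4),"zmax",Q[:,2].max().round(4),np.round(np.std(Q[:,0]-A@k),4))
E
for t in 0; do python3 wp.py "[([.522,-.211,.184],1.5,9),([.522,-.211,.184],1.5,2)]"; done
```

```text
2355 x(y,z) [-2.220e-02  5.000e-04  5.196e-01] y [-0.2309 -0.2302 -0.2111 -0.192  -0.1914] zmax 0.198 0.0005
3635 x(y,z) [-0.003  -0.0114  0.5195] y [-0.2387 -0.238  -0.2125 -0.1844 -0.1835] zmax 0.15 0.0018
1146 x(y,z) [-0.0221 -0.0018  0.5196] y [-0.2387 -0.2379 -0.2113 -0.1843 -0.1836] zmax 0.15 0.0005
4224 x(y,z) [-0.0044  0.0559  0.5264] y [-0.2693 -0.2669 -0.211  -0.1533 -0.1509] zmax 0.07 0.0044
9 [0.19, -0.02, -0.38, -0.02] [ 0.64  0.23 -0.28  2.24 -0.87  0.21  2.76] 0.24 [ 0.522 -0.209  0.189] err [0.5 2.  4.9] az 1.3 xz,yz [-0.549  0.019]
2 [-0.01, -0.03, -0.06, 0.01] [ 0.66  0.24 -0.3   2.24 -0.88  0.2   2.78] 0.07 [ 0.522 -0.211  0.184] err [-0.1 -0.3  0.4] az 1.4 xz,yz [-0.548  0.019]
```

servo_tool(
  motion=[
    [[1,0.19,-0.02,-0.38,0],[1,0.19,-0.02,-0.38,0],[1,0.19,-0.02,-0.38,0],[1,0.19,-0.02,-0.38,0],[1,0.19,-0.02,-0.38,0],[1,0.19,-0.02,-0.38,0],[1,0.19,-0.02,-0.38,0],[1,0.19,-0.02,-0.38,0],[1,0.19,-0.02,-0.38,0],[1,0,0,0,0]],
  ],
)

```text
t: 19.05
eef_pos: [0.5227, -0.2102, 0.1883]
tool_rot: [0.292, -0.005, 0.956, 0.012]
contact_force: [-0.5, -0.2, -0.2]
gripper_width: 0.998
grasp_force: 0.0
```

```bash
python3 s.py
```

```text
19.05 [ 0.645  0.239 -0.27   2.243 -0.963  0.219  2.883] [ 0.523 -0.21   0.188]
[[-0.83  -0.017  0.558]
 [-0.004  1.     0.025]
 [-0.558  0.019 -0.83 ]]
```

servo_tool(
  motion=[
    [[1,0,-0.03,-0.08,0],[0,0,0,0,0],[0,0,0,0,0],[0,0,0,0,0],[0,0,0,0,0],[0,0,0,0,0],[0,0,0,0,0]],
  ],
  newtons=70,
)

```text
t: 19.75
eef_pos: [0.5229, -0.2118, 0.1869]
tool_rot: [0.293, -0.006, 0.956, 0.01]
contact_force: [0.1, 0.1, 6.2]
gripper_width: 0.453
grasp_force: 70.5
```

servo_tool(
  motion=[
    [[0,0,0,0.4,0],[0,0,0,0.7,0],[0,0,0,0.7,0],[0,0,0,0.7,0],[0,0,0,0.7,0],[0,0,0,0.4,0]],
  ],
)

```text
t: 20.35
eef_pos: [0.522, -0.2111, 0.3314]
tool_rot: [0.292, -0.006, 0.956, 0.011]
contact_force: [1.1, -1.2, -2.6]
gripper_width: 0.458
grasp_force: 71.2
```

```bash
python3 s.py
python3 - <<'E'
from h import *
obs=[]
for n in("scene","side"):
    p,d,c=cam(n); np.savez(f"{n}1.npz",p=p,d=d,**c); cv2.imwrite(f"pics/{n}1.png",p[...,::-1])
    P=pts(d,c); X,Y,Z=P[...,0],P[...,1],P[...,2]
    hsv=cv2.cvtColor(p,cv2.COLOR_RGB2HSV).astype(int);H,S,V=hsv[...,0],hsv[...,1],hsv[...,2]
    ne=(d>0)&(abs(X-.55)<.2)&(abs(Y-.2)<.2)
    m=ne&(H>8)&(H<30)&(S>60)&(Z>.12)&(Z<.19); v,u=np.nonzero(m)
    print(n,"brass",len(u),np.round([u.mean(),v.mean()],1),np.round(np.median(P[m],0),4)); obs.append((c,u.mean(),v.mean()))
    f=ne&(abs(Z-.012)<.005)&(V<140)&(np.hypot(X-.52,Y-.2)<.14)
    Q=P[f];r=cv2.minAreaRect((Q[:,:2]*1000).astype(np.float32));print(" foot",len(Q),np.round(r[0],1),np.round(r[1],1),round(r[2],1))
    s=ne&(Z>.315)&(Z<.35); Q=P[s];r=cv2.minAreaRect((Q[:,:2]*1000).astype(np.float32));print(" shield",len(Q),np.round(r[0],1),np.round(r[1],1),round(r[2],1),np.round(np.percentile(Q[:,2],[2,50,98]),3))
    b=ne&(H>100)&(H<125)&(S>70)&(Z>.05)&(Z<.3)&(np.hypot(X-.58,Y-.24)<.12);Q=P[b]
    if len(Q)>30:
        e,w=np.linalg.eigh(np.cov(Q[:,:2].T));print(" panel",len(Q),np.round(Q.mean(0),4),"dir",np.round(np.degrees(np.arctan2(*w[::-1,1])),2),np.round(np.sqrt(e)*1e3,1))
A=[];B=[]
for c,u,v in obs:
    o,r=ray(c,u,v);r/=np.linalg.norm(r);M=np.eye(3)-np.outer(r,r);A.append(M);B.append(M@o)
print("brass tri",np.round(np.linalg.solve(sum(A),sum(B)),4))
E
```

```text
20.35 [ 0.441  0.011 -0.036  2.103 -0.493  0.535  2.353] [ 0.522 -0.211  0.331]
[[-0.829 -0.018  0.558]
 [-0.005  1.     0.024]
 [-0.559  0.017 -0.829]]
scene brass 17 [272.6 287.7] [0.5341 0.2135 0.1587]
 foot 2364 [521.3 231.6] [140.1 222.3] 24.8
 shield 2210 [630.6 264.7] [209.9 185.5] 32.8 [0.334 0.339 0.347]
 panel 257 [0.5492 0.2999 0.1849] dir 118.43 [2.4 8.2]
side brass 37 [303.2 294.5] [0.5357 0.2111 0.155 ]
 foot 2344 [528.  239.5] [139.7 221.1] 32.5
 shield 2254 [627.7 265.8] [210.6 182.8] 33.2 [0.318 0.338 0.348]
 panel 941 [0.585  0.2502 0.1826] dir 124.89 [ 1.8 53. ]
brass tri [0.5361 0.2096 0.1548]
```

servo_tool(
  motion=[
    [[0,-0.08,0.74,0,0.5],[0,-0.08,0.74,0,0.5],[0,-0.08,0.74,0,0.5],[0,-0.08,0.74,0,0.5],[0,-0.08,0.74,0,0.5],[0,-0.08,0.74,0,0.5],[0,-0.08,0.74,0,0.5],[0,-0.08,0.74,0,0.5],[0,-0.08,0.74,0,0.5]],
  ],
)

```text
t: 21.35
eef_pos: [0.4931, 0.0575, 0.3299]
tool_rot: [0.278, -0.263, 0.919, 0.089]
contact_force: [0.8, -0.7, -3.2]
gripper_width: 0.451
grasp_force: 71.2
```

```bash
python3 s.py
python3 - <<'E'
from h import *
p,d,c=cam("wrist"); np.savez("w2.npz",p=p,d=d,**c); cv2.imwrite("pics/w2.png",p[...,::-1])
E
```

```text
21.35 [ 0.217 -0.09  -0.267  2.202 -0.592  0.581  2.5  ] [0.493 0.058 0.33 ]
[[-0.707 -0.533  0.465]
 [-0.434  0.846  0.31 ]
 [-0.559  0.017 -0.829]]
```

View pics/w2.png

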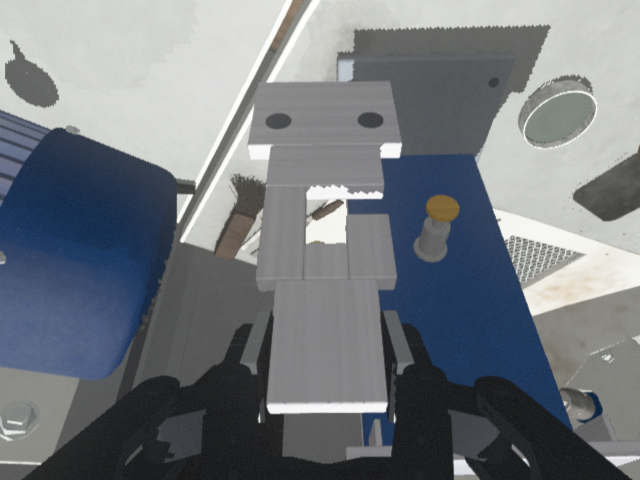

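```bash
cat > meas.py <<'E'
import sys
from h import *
from s import R
def meas(f,log=1):
    z=np.load(f);p,d=z["p"],z["d"];P=pts(d,z);hsv=cv2.cvtColor(p,cv2.COLOR_RGB2HSV).astype(int);H,S,V=hsv[...,0],hsv[...,1],hsv[...,2]
    ok=d>0
    # panel plane
    Q=P[ok&(H>100)&(H<125)&(S>90)&(np.hypot(P[...,0]-.59,P[...,1]-.24)<.13)&(P[...,2]>.03)&(P[...,2]<.3)]
    for _ in range(4):
        c=Q.mean(0);u,s,vt=np.linalg.svd(Q-c,full_matrices=False);n=vt[2]*np.sign(vt[2][0]);Q=Q[abs((Q-c)@n)<.004]
    yaw=np.arctan2(n[1],n[0]);print("panel n",np.round(n,4),"yaw",np.degrees(yaw).round(2),len(Q))
    ex=np.array([np.cos(yaw),np.sin(yaw),0]);ey=np.array([-ex[1],ex[0],0])
    m=ok&(H>8)&(H<30)&(S>80)&(np.hypot(P[...,0]-.54,P[...,1]-.21)<.04)&(abs(P[...,2]-.15)<.03);B=P[m]
    if len(B):
        bx=B@ex;f=B[bx<np.percentile(bx,50)+.002];fr=np.median(f@ex);f=f[abs(f@ex-fr)<.0025]
        (cy,cz),r=cv2.minEnclosingCircle(np.c_[f@ey,f[:,2]].astype(np.float32)*1000)
        print("brass n",len(f),"front x",round(fr*1e3,1),"centre y,z",round(cy,1),round(cz,1),"r",round(r,1),"panel x",round(c@ex*1e3,1))
        pin=ex*(fr+.015)+ey*cy/1e3;pin[2]=cz/1e3;print("pin",np.round(pin,4),"via panel x",np.round((ex*(c@ex-.045)+ey*cy/1e3),4))
if __name__=="__main__":meas(sys.argv[1])
E
python3 meas.py w2.npz
cat > br.py <<'E'
import sys
from h import *
from scipy.spatial.transform import Rotation as R
def brk(f,T,q):
    z=np.load(f);p,d=z["p"],z["d"];P=pts(d,z);M=R.from_quat(q,scalar_first=True).as_matrix()
    L=(P-T)@M # tool frame
    hsv=cv2.cvtColor(p,cv2.COLOR_RGB2HSV).astype(int)
    m=(d>0)&(hsv[...,1]<45)&(abs(L[...,1])<.045)&(np.linalg.norm(P-T,axis=-1)<.19)&(P[...,2]<T[2]+.02)
    Q=P[m]
    for t in(.02,.008,.004,.003,.002):
        c=np.median(Q,0) if t>.01 else Q.mean(0);u,s,vt=np.linalg.svd(Q-c,full_matrices=False);n=vt[2]*np.sign(vt[2][0]);Q=Q[abs((Q-c)@n)<t]
    print("bracket n",np.round(n,4),"yaw",np.degrees(np.arctan2(n[1],n[0])).round(2),"pitch",np.degrees(np.arcsin(n[2])).round(2),len(Q))
    ez=np.array([0,0,1.])-n*n[2];ez/=np.linalg.norm(ez);ey=np.cross(ez,n)
    a=(Q-T)@ey;b=(Q-T)@ez
    print("along z rel TCP: max",np.round(np.percentile(b,99.8)*1e3,1),"min",np.round(b.min()*1e3,1),"x offset mid",np.round(((c-T)@n+.005)*1e3,1))
    for lo,hi in((-.02,.01),(-.16,-.13),(-.04,-.03),(-.105,-.1)):
        k=(b>lo)&(b<hi)
        if k.sum()>20:print((lo,hi),"y edges",np.round(np.percentile(a[k],[.5,99.5])*1e3,1))
    # roll: centre of tab vs base
    l=[(b0,np.mean(np.percentile(a[(b>b0)&(b<b0+.006)],[1,99]))*1e3) for b0 in(-.018,-.01,-.004,-.035,-.15,-.145,-.14) if ((b>b0)&(b<b0+.006)).sum()>10]
    print("centres",np.round(l,2).tolist())
if __name__=="__main__":
    o=bot.get_obs();brk(sys.argv[1],o["eef_pos"],o["tool_rot"])
E
python3 br.py w2.npz
```

```text
21.4 [ 0.214 -0.09  -0.272  2.201 -0.594  0.583  2.501] [0.492 0.062 0.33 ]
[[-0.704 -0.54   0.461]
 [-0.439  0.841  0.315]
 [-0.558  0.019 -0.829]]
panel n [8.394e-01 5.435e-01 5.000e-04] yaw 32.92 24098
brass n 619 front x 560.2 centre y,z -120.2 151.7 r 14.3 panel x 620.0
pin [0.5481 0.2117 0.1517] via panel x [0.548  0.2116 0.    ]
bracket n [ 8.439e-01  5.365e-01 -4.000e-04] yaw 32.44 pitch -0.02 34740
along z rel TCP: max 18.7 min -175.4 x offset mid 0.8
(-0.02, 0.01) y edges [-29.4  20.8]
(-0.16, -0.13) y edges [-32.4  23.5]
(-0.04, -0.03) y edges [-31.5  23.2]
(-0.105, -0.1) y edges [-31.2  23.7]
centres [[-0.02, -4.46], [-0.01, -4.25], [-0.0, -4.51], [-0.04, -4.13], [-0.15, -4.41], [-0.14, -4.34], [-0.14, -4.7]]
```

```bash
python3 wp.py "[([.534,.119,.226],34.6,6),([.579,.160,.226],34.6,5),([.5463,.2106,.226],34.6,7),([.5463,.2106,.205],34.6,5)]"
```

```text
6 [0.17, 0.24, -0.43, 0.01] [ 0.12  0.14 -0.36  2.24 -0.66  0.26  2.52] 0.26 [0.534 0.119 0.228] err [-0.4  0.3  2.3] az 34.8 xz,yz [-0.557  0.019]
5 [0.23, 0.2, -0.01, -0.0] [-0.03  0.22 -0.27  2.15 -0.54  0.24  2.35] 0.19 [0.579 0.158 0.225] err [-0.1 -2.3 -0.7] az 35.0 xz,yz [-0.56   0.021]
7 [-0.12, 0.19, 0.0, -0.01] [-0.26  0.18 -0.17  2.21 -0.44  0.18  2.13] 0.22 [0.546 0.209 0.224] err [-0.7 -2.  -1.8] az 35.0 xz,yz [-0.563  0.025]
5 [0.0, 0.01, -0.1, -0.01] [-0.3   0.2  -0.13  2.21 -0.5   0.18  2.18] 0.07 [0.547 0.209 0.212] err [ 1.2 -1.2  6.8] az 35.2 xz,yz [-0.553  0.029]
```

servo_tool(
  motion=[
    [[0,0.17,0.24,-0.43,0.01],[0,0.17,0.24,-0.43,0.01],[0,0.17,0.24,-0.43,0.01],[0,0.17,0.24,-0.43,0.01],[0,0.17,0.24,-0.43,0.01],[0,0.17,0.24,-0.43,0.01],[0,0.23,0.2,-0.04,0],[0,0.23,0.2,0,0],[0,0.23,0.2,0,0],[0,0.23,0.2,0,0],[0,0.2,0.2,0,0],[0,0,0,0,0],[0,0,0,0,0]],
  ],
)

```text
t: 22.7
eef_pos: [0.5786, 0.1535, 0.2247]
tool_rot: [0.278, -0.265, 0.919, 0.09]
contact_force: [-0.6, -0.0, -2.5]
gripper_width: 0.452
grasp_force: 71.6
```

```bash
cat > look.py <<'E'
import sys
from h import *
import br,meas
o=bot.get_obs();p,d,c=cam("wrist");np.savez(sys.argv[1]+".npz",p=p,d=d,**c);cv2.imwrite(f"pics/{sys.argv[1]}.png",p[...,::-1])
T=o["eef_pos"];z=np.load(sys.argv[1]+".npz");br.brk(sys.argv[1]+".npz",T,o["tool_rot"])
ex=np.array([np.cos(np.radians(32.92)),np.sin(np.radians(32.92)),0]);ey=np.array([-ex[1],ex[0],0]);r=T-[.548,.2117,.15]
print("T",np.round(T,4),"rack rel x,y,z mm",np.round([r@ex*1e3,r@ey*1e3,r[2]*1e3],1),"force",np.round(o["contact_force"],1))
try: meas.meas(sys.argv[1]+".npz")
except Exception as e: print(e)
E
sed -i 's/^from s import R$//' meas.py; python3 look.py w3
```

```text
bracket n [ 0.8412  0.5407 -0.0013] yaw 32.73 pitch -0.07 37684
along z rel TCP: max 18.5 min -174.8 x offset mid 2.6
(-0.02, 0.01) y edges [-31.4  30. ]
(-0.16, -0.13) y edges [-38.3  40.3]
(-0.04, -0.03) y edges [-27.4  27.4]
(-0.105, -0.1) y edges [-26.8  28.1]
centres [[-0.02, -0.16], [-0.01, -0.27], [-0.0, -0.16], [-0.04, -0.09], [-0.15, 1.05], [-0.14, 1.03], [-0.14, 0.98]]
T [0.5786 0.1535 0.2247] rack rel x,y,z mm [ -5.9 -65.5  74.7] force [-0.6 -0.  -2.5]
panel n [0.84   0.5426 0.0011] yaw 32.86 45775
brass n 2218 front x 560.3 centre y,z -120.1 150.8 r 14.2 panel x 620.1
pin [0.5484 0.2112 0.1508] via panel x [0.5483 0.2112 0.    ]
```

servo_tool(
  motion=[
    [[0,0.07,0.05,0.04,0.01],[0,0,0,0,0],[0,-0.11,0.17,0,0],[0,-0.11,0.17,0,0],[0,-0.11,0.17,0,0],[0,0,0,0,0],[0,0,0,0,0]],
  ],
)

```text
t: 23.45
eef_pos: [0.5684, 0.1756, 0.2267]
tool_rot: [0.278, -0.265, 0.919, 0.09]
contact_force: [0.7, -0.1, -3.5]
gripper_width: 0.459
grasp_force: 71.6
```

```bash
sed -i 's/\[.548,.2117,.15\]/[.5483,.2113,.1505]/' look.py; python3 look.py w4;python3 s.py
```

```text
bracket n [ 8.408e-01  5.414e-01 -5.000e-04] yaw 32.78 pitch -0.03 37672
along z rel TCP: max 18.6 min -175.3 x offset mid 2.6
(-0.02, 0.01) y edges [-31.5  29.7]
(-0.16, -0.13) y edges [-38.3  40.2]
(-0.04, -0.03) y edges [-27.4  27.5]
(-0.105, -0.1) y edges [-26.8  28. ]
centres [[-0.02, -0.15], [-0.01, -0.37], [-0.0, -0.17], [-0.04, 0.07], [-0.15, 0.97], [-0.14, 0.88], [-0.14, 0.72]]
T [0.5684 0.1756 0.2267] rack rel x,y,z mm [ -2.5 -40.9  76.2] force [ 0.7 -0.1 -3.5]
panel n [0.8405 0.5418 0.0015] yaw 32.81 34192
brass n 2214 front x 560.4 centre y,z -119.6 150.9 r 14.2 panel x 620.1
pin [0.5484 0.2112 0.1509] via panel x [0.5482 0.2111 0.    ]
23.5 [-0.14   0.199 -0.21   2.172 -0.477  0.223  2.234] [0.569 0.175 0.227]
[[-0.705 -0.536  0.464]
 [-0.437  0.844  0.312]
 [-0.559  0.017 -0.829]]
```

View pics/w4.png

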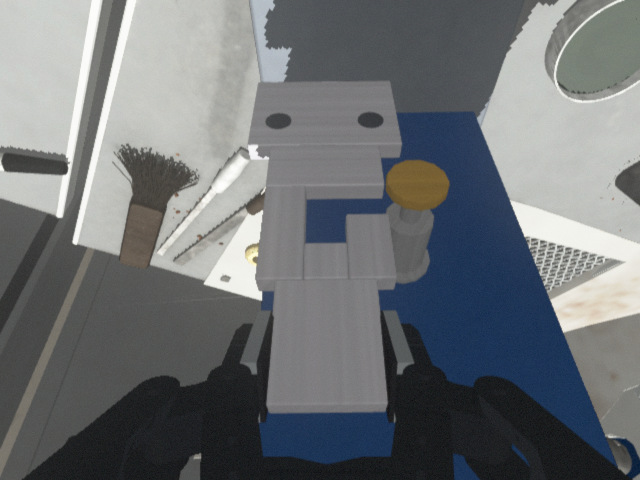

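servo_tool(
  motion=[
    [[0,-0.11,0.17,0,0],[0,-0.11,0.17,0,0],[0,-0.11,0.17,0,0],[0,0,0,0,0]],
  ],
)

```text
t: 23.9
eef_pos: [0.555, 0.1962, 0.2266]
tool_rot: [0.278, -0.265, 0.919, 0.09]
contact_force: [-0.7, 0.4, -2.4]
gripper_width: 0.456
grasp_force: 71.6
```

```bash
python3 look.py w5;python3 s.py
```

```text
bracket n [ 8.405e-01  5.418e-01 -8.000e-04] yaw 32.8 pitch -0.05 36401
along z rel TCP: max 18.6 min -175.2 x offset mid 2.6
(-0.02, 0.01) y edges [-30.8  29.9]
(-0.16, -0.13) y edges [-38.3  40.3]
(-0.04, -0.03) y edges [-27.4  27.4]
(-0.105, -0.1) y edges [-26.9  28. ]
centres [[-0.02, -0.08], [-0.01, -0.32], [-0.0, -0.09], [-0.04, 0.0], [-0.15, 0.94], [-0.14, 0.77], [-0.14, 0.81]]
T [0.555  0.1962 0.2266] rack rel x,y,z mm [ -2.6 -16.3  76.1] force [-0.7  0.4 -2.4]
panel n [0.8396 0.5432 0.0026] yaw 32.9 31306
brass n 2192 front x 560.1 centre y,z -120.2 151.4 r 14.0 panel x 620.0
pin [0.5482 0.2115 0.1514] via panel x [0.548  0.2114 0.    ]
23.95 [-0.24   0.182 -0.16   2.192 -0.428  0.205  2.138] [0.555 0.196 0.227]
[[-0.705 -0.537  0.464]
 [-0.437  0.844  0.312]
 [-0.558  0.017 -0.829]]
```

servo_tool(
  motion=[
    [[0,-0.11,0.17,0,0],[0,-0.11,0.17,0,0],[0,0,0,0,0],[0,0,0,-0.12,0],[0,0,0,-0.12,0],[0,0,0,0,0]],
  ],
)

```text
t: 24.55
eef_pos: [0.5466, 0.208, 0.216]
tool_rot: [0.277, -0.264, 0.919, 0.089]
contact_force: [-0.8, 0.4, -4.3]
gripper_width: 0.463
grasp_force: 71.5
```

```bash
python3 look.py w6;python3 s.py
```

```text
bracket n [ 0.8419  0.5396 -0.0025] yaw 32.65 pitch -0.14 36853
along z rel TCP: max 18.5 min -175.3 x offset mid 2.6
(-0.02, 0.01) y edges [-29.5  29.3]
(-0.16, -0.13) y edges [-38.3  40.3]
(-0.04, -0.03) y edges [-27.4  27.5]
(-0.105, -0.1) y edges [-26.8  28.1]
centres [[-0.02, -0.01], [-0.01, 0.16], [-0.0, -0.2], [-0.04, 0.15], [-0.15, 0.92], [-0.14, 0.94], [-0.14, 0.85]]
T [0.5466 0.208  0.216 ] rack rel x,y,z mm [-3.2 -1.9 65.5] force [-0.8  0.4 -4.3]
panel n [0.8393 0.5437 0.0027] yaw 32.94 26065
brass n 2441 front x 560.1 centre y,z -120.5 151.0 r 13.9 panel x 619.9
pin [0.5481 0.2116 0.151 ] via panel x [0.548  0.2115 0.    ]
24.6 [-0.316  0.189 -0.116  2.214 -0.433  0.17   2.112] [0.547 0.208 0.216]
[[-0.707 -0.535  0.463]
 [-0.436  0.845  0.311]
 [-0.558  0.018 -0.83 ]]
```

Run:
```python
from station import bot
from sim import *
o=bot.get_obs();q=o['q'];print(np.round(q,4),o['joint_torque'].round(1))
import sim
for L in(.175,.19,.2):
    sim.lo[5]=L
    for yw in(-.15,0,.15):
        qq=np.maximum(q,sim.lo+1e-6)
        for i in range(12):
            x,m=tz(qq);e=.2045-x[2]
            ex=np.array([.5466+.0005,.208+.001])-x[:2]
            qq=step(qq,[*np.clip(ex/.04,-.1,.1),np.clip(e/.04,-.15,0),yw if i<4 else 0],.6,.03)
        x,m=tz(qq);print(L,yw,np.round(qq,3),np.round(x,4),np.round(m[2,:2],3),"az y",np.degrees(np.arctan2(-m[0,1],m[1,1])).round(2))
```

```text
[-0.3157  0.1886 -0.1164  2.2145 -0.4329  0.1704  2.1122] [ -0.1 -37.9  -0.2 -24.8  -0.4  -2.4   0.1]
0.175 -0.15 [-0.542  0.202  0.112  2.224 -0.485  0.175  2.08 ] [0.5471 0.209  0.2045] [-0.534  0.031] az y 28.68
0.175 0 [-0.357  0.209 -0.069  2.215 -0.513  0.175  2.193] [0.5471 0.209  0.2045] [-0.542  0.024] az y 32.56
0.175 0.15 [-0.184  0.224 -0.237  2.202 -0.524  0.183  2.292] [0.5471 0.209  0.2045] [-0.548  0.018] az y 36.44
0.19 -0.15 [-0.522  0.204  0.094  2.216 -0.47   0.19   2.069] [0.5471 0.209  0.2045] [-0.526  0.036] az y 28.87
0.19 0 [-0.342  0.212 -0.083  2.207 -0.493  0.19   2.176] [0.5471 0.209  0.2045] [-0.535  0.029] az y 32.75
0.19 0.15 [-0.187  0.225 -0.231  2.194 -0.513  0.203  2.283] [0.5471 0.209  0.2045] [-0.539  0.024] az y 36.67
0.2 -0.15 [-0.507  0.205  0.08   2.211 -0.458  0.2    2.059] [0.5471 0.209  0.2045] [-0.521  0.039] az y 29.0
0.2 0 [-0.33   0.213 -0.093  2.202 -0.478  0.2    2.164] [0.5471 0.209  0.2045] [-0.53   0.033] az y 32.88
0.2 0.15 [-0.189  0.226 -0.225  2.188 -0.507  0.217  2.278] [0.5471 0.209  0.2045] [-0.533  0.028] az y 36.82
```

servo_tool(
  motion=[
    [[0,0.01,0.02,0.02,0.15],[0,0.01,0.02,0.02,0.15],[0,0,0,-0.08,0],[0,0,0,-0.08,0],[0,0,0,-0.08,0],[0,0,0,0,0]],
  ],
)

```text
t: 25.2
eef_pos: [0.5473, 0.2102, 0.2084]
tool_rot: [0.276, -0.28, 0.914, 0.094]
contact_force: [-1.3, -0.3, -3.1]
gripper_width: 0.457
grasp_force: 71.5
```

```bash
python3 look.py w7;python3 s.py
```

```text
bracket n [ 0.8222  0.5693 -0.0017] yaw 34.7 pitch -0.1 36885
along z rel TCP: max 18.4 min -175.4 x offset mid 2.6
(-0.02, 0.01) y edges [-28.8  30.2]
(-0.16, -0.13) y edges [-38.3  40.3]
(-0.04, -0.03) y edges [-27.3  27.4]
(-0.105, -0.1) y edges [-26.9  28.2]
centres [[-0.02, 0.13], [-0.01, 0.91], [-0.0, -0.15], [-0.04, -0.0], [-0.15, 0.97], [-0.14, 1.04], [-0.14, 0.95]]
T [0.5473 0.2102 0.2084] rack rel x,y,z mm [-1.4 -0.4 57.9] force [-1.3 -0.3 -3.1]
panel n [0.8393 0.5437 0.0027] yaw 32.93 26741
brass n 2669 front x 560.1 centre y,z -120.7 151.2 r 14.1 panel x 619.9
pin [0.5483 0.2114 0.1512] via panel x [0.5482 0.2113 0.    ]
25.25 [-0.313  0.206 -0.109  2.215 -0.606  0.17   2.323] [0.547 0.21  0.209]
[[-0.69  -0.565  0.452]
 [-0.461  0.825  0.328]
 [-0.558  0.018 -0.83 ]]
```

servo_tool(
  motion=[
    [[0,0,0,-0.05,0],[0,0,0,-0.05,0],[0,0,0,0,0]],
  ],
)

```text
t: 25.55
eef_pos: [0.548, 0.2108, 0.2057]
tool_rot: [0.277, -0.281, 0.914, 0.094]
contact_force: [-0.5, 0.6, 0.0]
gripper_width: 0.456
grasp_force: 72.0
```

```bash
python3 s.py; python3 -c "
from station import bot
o=bot.get_obs();print(o['q'][5],o['contact_force'].round(2),o['torque'].round(2))"
```

```text
25.55 [-0.384  0.209 -0.031  2.222 -0.731  0.17   2.445] [0.548 0.211 0.206]
[[-0.689 -0.566  0.453]
 [-0.461  0.824  0.328]
 [-0.559  0.017 -0.829]]
0.17010141572436388 [-0.5   0.64  0.05] [-0.53  0.62 -0.07]
```

servo_tool(
  motion=[
    [[0.5,0,0,0,0],[0.6,0,0,0,0],[0.8,0,0,0,0],[0.8,0,0,0,0],[0.8,0,0,0,0]],
  ],
  newtons=20,
)

```text
t: 26.05
eef_pos: [0.5476, 0.2106, 0.2051]
tool_rot: [0.276, -0.281, 0.914, 0.095]
contact_force: [0.6, -0.4, 0.3]
gripper_width: 0.801
grasp_force: 0.0
```

```bash
python3 look.py w8;python3 s.py; python3 wp.py "[([.500,.180,.276],36,6),([.46,.15,.35],36,5)]"
```

```text
bracket n [8.227e-01 5.684e-01 8.000e-04] yaw 34.64 pitch 0.04 36583
along z rel TCP: max 16.4 min -175.0 x offset mid 2.9
(-0.02, 0.01) y edges [-36.2  37.8]
(-0.16, -0.13) y edges [-37.7  41.1]
(-0.04, -0.03) y edges [-27.6  27.1]
(-0.105, -0.1) y edges [-26.4  28.5]
centres [[-0.02, -0.56], [-0.01, 4.71], [-0.0, -0.22], [-0.04, -0.17], [-0.15, 1.71], [-0.14, 1.85], [-0.14, 1.52]]
T [0.5476 0.2106 0.2051] rack rel x,y,z mm [-1.  -0.2 54.6] force [ 0.6 -0.4  0.3]
panel n [0.8392 0.5438 0.0037] yaw 32.94 29613
brass n 2790 front x 560.0 centre y,z -120.2 151.1 r 14.1 panel x 619.9
pin [0.548  0.2118 0.1511] via panel x [0.5478 0.2117 0.    ]
26.1 [-0.383  0.21  -0.031  2.223 -0.732  0.171  2.446] [0.548 0.211 0.205]
[[-0.689 -0.566  0.452]
 [-0.461  0.824  0.328]
 [-0.558  0.018 -0.829]]
6 [-0.2, -0.13, 0.3, 0.0] [-0.45  0.    0.07  2.27 -0.48  0.33  2.21] 0.21 [0.502 0.177 0.274] err [ 1.5 -2.6 -2.2] az 36.5 xz,yz [-0.563  0.022]
5 [-0.21, -0.14, 0.38, -0.01] [-0.38 -0.19  0.04  2.24 -0.31  0.53  2.05] 0.24 [0.46  0.149 0.348] err [ 0.4 -1.4 -1.6] az 36.4 xz,yz [-0.565  0.023]
```

View pics/w8.png

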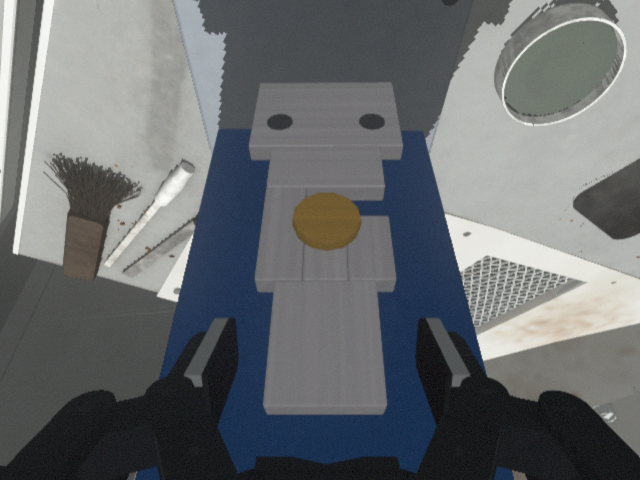

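servo_tool(
  motion=[
    [[0.8,-0.09,-0.06,0.16,0],[0.8,-0.18,-0.13,0.33,0],[0.8,-0.18,-0.13,0.33,0],[0.8,-0.18,-0.13,0.33,0],[0.8,-0.18,-0.13,0.33,0],[0.8,-0.2,-0.14,0.33,0],[0.8,-0.3,-0.2,0.3,0],[0.8,-0.4,-0.25,0.3,0],[0.8,-0.4,-0.25,0.3,0],[0.8,0,0,0,0],[0.8,0,0,0,0],[0.8,0,0,0,0],[0.8,0,0,0,0],[0.8,0,0,0,0]],
  ],
)

```text
t: 27.5
eef_pos: [0.4632, 0.1541, 0.3128]
tool_rot: [0.276, -0.281, 0.914, 0.094]
contact_force: [0.1, 0.1, 0.5]
gripper_width: 0.803
grasp_force: 0.0
```

```bash
python3 look.py w9; python3 s.py
python3 - <<'E'
from h import *
p,d,c=cam("scene"); a=cv2.resize(p[190:460,180:420,::-1],(480,540)); q,_,_=cam("wrist"); cv2.imwrite("pics/fin.png",np.hstack([a,cv2.resize(q[...,::-1],(320,240)).repeat(1,0) if 0 else np.vstack([cv2.resize(q[...,::-1],(320,240)),np.zeros((300,320,3),np.uint8)])]))
E
```

```text
bracket n [ 0.8757 -0.0707  0.4777] yaw -4.62 pitch 28.53 2419
along z rel TCP: max 16.5 min -180.1 x offset mid 17.4
(-0.02, 0.01) y edges [-48.9 -27.5]
(-0.16, -0.13) y edges [48.8 69.7]
centres [[-0.02, -32.83], [-0.01, -36.2], [-0.0, -38.42], [-0.15, 57.13], [-0.14, 60.03], [-0.14, 63.5]]
T [0.4632 0.1541 0.3128] rack rel x,y,z mm [-102.5   -1.8  162.3] force [0.1 0.1 0.5]
panel n [8.393e-01 5.436e-01 5.000e-04] yaw 32.93 38172
brass n 740 front x 560.1 centre y,z -120.8 151.5 r 13.7 panel x 619.9
pin [0.5484 0.2112 0.1515] via panel x [0.5482 0.2111 0.    ]
27.55 [-0.502 -0.145  0.133  2.289 -0.301  0.44   2.04 ] [0.463 0.154 0.313]
[[-0.69  -0.566  0.451]
 [-0.462  0.824  0.328]
 [-0.557  0.018 -0.83 ]]
```

View pics/fin.png

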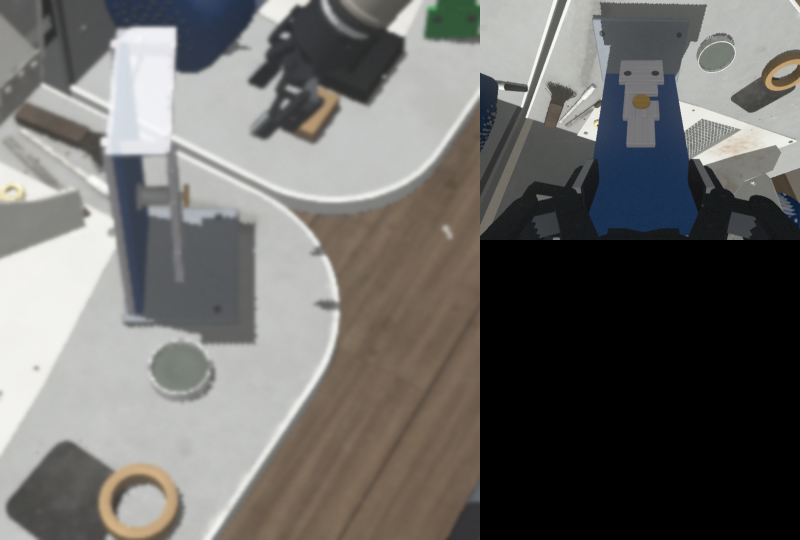

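The final views show the bracket hanging upright behind the brass head. The gripper is clear, and the tin, tape roll and emery block haven't moved.

```bash
python3 -c "
from station import bot
print(bot.hand_in())"
```

```text
the job is handed in; nothing more can be done
None
```

The bracket is out of the holder and hanging upright on the brass-headed pin, pin at the top of the slot. The gripper is clear and the other items weren't touched; I handed in at about 28 s. Joint 6 sat at its lower limit (0.170 rad) during the lowering, and the grip leaned back about 34°, just under the suggested 35°.

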